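Refill the acrylic canister from the roaster's slide-lid box

ROBOT

A 6-joint arm with a two-finger parallel gripper is mounted at the origin on the work surface. World frame = base frame: x ahead of the robot, y to its left, z up, the work surface at z = 0. Lengths are in m, angles in degrees, forces in N, time in s.
With the tool pointing down it reaches from about 0.4 to 0.825 m from the base axis. Payload 7 kg.
Tool frame: the origin (TCP) lies at the very end of the fingers, on their centre line; the grasp point (between the pads) lies 19 mm behind it (r.grip_depth is the distance from the TCP to the grasp point, in m); z points along the fingers, y is the line along which they close (so a half turn about z gives the same grasp; the last joint's range is limited). The gripper opens to 88 mm and grips with 3 to 60 N. Pads are 19 mm wide; open, the fingers measure 130 mm over their backs; the gripper's body (78 mm by 193 mm) begins 47 mm behind the grasp point.
Start: joints at [-59.009, 20.546, 0.682, 0, -70.136, -16.507], TCP at [0.169, -0.654, 0.198] pointing down, gripper open.
Joint ranges: [-176.03, 176.03], [-82.01, 121.73], [-58.28, 71.71], [-173.87, 95.51], [-174.79, -0.11], [-173.66, 173.66]. Speed limits (degrees/s): [136.94, 136.94, 172.46, 180, 180, 180].

INTERFACE

Orientations are given as [roll, pitch, yaw] about the fixed x, y, z axes, in that order (R = Rz(yaw) Ry(pitch) Rx(roll)).
In Python, from plant import r gives the robot as it stands.
- The arm moves only by the tool play_rows, never from a script. Its argument "rows" is a list that holds one entry, the list of rows, each a list of 5 numbers: the closure, from 0 (fully open) to 1 (shut), then the shift along the tool's x, y, z each as a share of 0.5 m, from -1 to 1, then the turn about the tool's z as a share of 1.5 rad, from -1 to 1. A call has exactly 8 rows; each row is the pose to reach, as a shift and turn from the pose commanded when the call began, along the tool's axes at that moment; what a row does not reach only later rows make up. A row lasts 1/12 s, in which the tool goes at most 41.7 mm and 7.16 degrees, less where a joint would pass 70% of its speed; a pose out of reach is approached as far as the arm can. A call with a number of a shift or a turn outside -1 to 1 is refused whole. A call with a gripper value outside its range is refused whole. The fingers move at their own pace and stop on an object; "squeeze" is the grip in N (left out, the last holds). Time passes only in rows, so rows that repeat a pose let the fingers close, or fill a call up. It gives the time, the measured TCP pose, the force, the opening and the grip force at its end, in the units of the state.
- r.get_state(): the state, without advancing time (a new reading comes with each control period).
- r.capture(name): name is "scene" or "top" or "wrist"; returns the picture (384x512x3 uint8, red, green, blue); there is no depth.
- r.camera_info(name): a dict with "fovy" (degrees; the focal length in pixels is half the picture's height over the tangent of half this angle, whatever the lens; pixels are square), "cx", "cy" (the principal point, pixels), "k1" (the pictures are not rectified: a ray, as slopes to the right and down, at radius r is drawn at 1 + k1 r^2 times it, then the intrinsics apply), "pose" (4x4, takes a point from camera to world coordinates). Camera axes: x right, y down, z forward; pixel columns grow to the right and rows downward; lengths in m; the calibration is good to about 2 mm. A picture is of the moment at which its call begins: read the wrist's pose just before it. camera_info takes no time and is no camera call; for the wrist camera it gives the pose at the moment of the call.
- r.close_job(): hands the job in; it is judged then, once.
The state is a dict: "time_s": time; "joints": joint angles; "qd": joint speeds; "joint_torque": joint torques, N m; "tcp_pos": TCP position; "eef_rot": TCP orientation; "contact_force": force on the tool from outside, world axes, zero at the start; "moment": the same for the moment, N m; "gripper_width": finger opening in m; "gripper_force": force on a finger pad.
Only numpy, scipy, OpenCV 4.12 (cv2) and the standard library are available. Lean on these libraries where they do the work, as an engineer would, in place of code of your own. Each camera call takes 0.05 s, during which the arm holds its last target. There are 200 camera calls.

TASK

Move the stock of dose tins into the canister: slide the wooden box's lid out by lifting its end over the stop lip and lay it flat on the worktop beside the box, bar side up; raise the canister's lever arch all the way so that its lid stands open, and put every tin from the box into the canister in one layer. Then press the arch fully down to shut the canister, leaving the other things on the worktop where they are.

Things in the scene. Friction and masses are not known exactly. Their poses are not given: they have to be found in the camera images.
- stock_box: Wooden stock box with a sliding lid; stands firm, does not move. Outside 144 (its x) x 202 mm (its y), 60 mm high. Origin: centre of its underside, z up. The lid lies on ledges 43 mm up along both long walls, between cheeks 132 mm apart; it slides out towards the box's -y. Rear wall at y = 93 to 101 mm.
- box_inside (a point): Centre of the box's inner floor, 6 mm above its underside and 1 mm to +y of its origin. Inside 116 mm (x) by 184 mm (y), sides upright. Axes as the box's.
- box_lip (a point): Middle of the top of the stop lip at the box's -y end, 47 mm up: 5 mm thick, 4 mm higher than the ledges, it stands in front of the lid's end. The lid's -y end must be lifted 5 to 9 mm to slide out over it.
- box_rail (a point): Middle of the front end (y = -13 mm) of the box's two rails, 55 mm up. From here to the rear wall they overhang the lid's two long edges by 6 mm with 6 mm of play above the lid, so that the lid can be lifted off only after sliding about 110 mm out.
- box_lid: The stock box's wooden lid: a board 128 mm (x) by 185 mm (y) by 6 mm with a pull bar on top near its -y end; 0.1 kg. Origin: centre of the board's underside, z up to the bar's side. Closed, its axes agree with the box's. The worktop beyond the box's -y end, 0.40 to 0.61 m ahead of the robot and 0.32 to 0.46 m to its right, is free for it.
- lid_bar (a point): Middle of the lid's pull bar: 50 mm along the lid's x, 12 mm along its y, standing 18 mm above the board (6 to 24 mm above the lid's underside). The point is 68 mm from the lid's origin towards its -y and 15 mm above the underside. Axes as the lid's.
- canister: Clear acrylic canister, wooden base, steel edging; stands firm, does not move. Outside 130 (its x) x 180 mm (its y), rim 62 mm up. Origin: centre of its underside, z up; front faces its -x. Inside 122 x 172 mm, floor 6 mm up. Its clear lid (6 mm, on top of the rim) is hinged on the rear (+x) rim, worked by the arch; open it leans 10 degrees back behind that rim.
- arch (a joint): Canister's lever arch: U of 6 mm steel wire, arms outside the two sides (98 mm off its middle), cross bar 143 mm from the pivot. 0 rad: down, level, to the front, lid shut. 1.75: fully up, 10 degrees past upright to the rear, lid open. It swings up and back; the linked lid swings up with it, by the same angle. The stiff hinge (0.3 N m) stays where left.
- arch_tab (a point): Grip point on the arch's black thumb tab, 178 mm from the pivot axis, in the middle of the cross bar. The tab is 18 mm wide (along the canister's y), 10 mm thick and reaches from 140 to 196 mm from the pivot. Axes of the arch: at 0 rad as the canister's; y is the pivot axis, -x points from pivot to tab.
- arch_pivot (a point): Middle of the arch's pivot axis, fixed on the canister, 60 mm behind its origin (+x) and 55 mm up. The axis runs along the canister's y.
- tin1_center (a point): Centre of dose tin 1: plain aluminium screw tin, 36 mm across, 34 mm high, full and closed, 45 g. z is the tin's own axis. Tins start standing in the stock box under its lid; two to four are there.
- tin2_center (a point): Centre of dose tin 2: plain aluminium screw tin, 36 mm across, 34 mm high, full and closed, 45 g. z is the tin's own axis. Tins start standing in the stock box under its lid; two to four are there.
- tin3_center (a point): Centre of dose tin 3: plain aluminium screw tin, 36 mm across, 34 mm high, full and closed, 45 g. z is the tin's own axis. Tins start standing in the stock box under its lid; two to four are there.
- tin4_center (a point): Centre of dose tin 4: plain aluminium screw tin, 36 mm across, 34 mm high, full and closed, 45 g. z is the tin's own axis. Tins start standing in the stock box under its lid; two to four are there.
- espresso_cup: White ceramic espresso cup, 64 mm across, 58 mm high; a bystander. Origin: centre of its underside.
- short_spoon: Short stainless spoon, 120 mm long, lying flat; a bystander.
- milk_jug: Steel milk jug with a handle, 76 mm across, 85 mm high; a bystander. Origin: centre of its underside.
- sugar_jar: White sugar jar with a metal cap, 72 mm across, 95 mm high; a bystander. Origin: centre of its underside.
- tall_mug: Tall ceramic mug with a handle, 80 mm across, 92 mm high; a bystander. Origin: centre of its underside.
- tamper: Steel coffee tamper, 56 mm across, 85 mm high; a bystander. Origin: centre of its underside.
Not all that is in view belongs to the job. Leave any orange look-alike of the box_lid alone.

How it is judged:
By the outcome, as a careful person would: the job done as asked, in the order asked, and still so for the second after the job is handed in, with the robot touching nothing.
Of tin1, tin2, tin3, tin4 only 2 to 4 are there at a start; the rules pass over those that are not, and their reading is None.
At some moment in a run one of tin2, tin3 may be knocked a few centimetres aside while the robot is not near it.
Once in a run the grip may slacken for a moment while it holds something.
It also fails if it takes over 210 s, if anything falls off the work surface, if the arm or the gripper's body presses on something with over 40 N, if the wrist force passes 120 N, or if a joint passes its speed limit or range.

## Working session

There is one attempt and no reset: what is moved stays moved. The work goes in short steps, Python scripts to look and compute and a tool call to move; the robot and the scene stay as the last step left them, time stands still between calls to the robot, and variables do not carry over. Pictures are saved under pics/ and viewed, at most 14 in all, crops included, and the job is handed in when it is done.

Besides the shell and the picture viewer there is one more tool, called after "Call:" in YAML: its name, and indented under it one key for each argument. play_rows: Moves the arm, as the interface text tells. Its arguments: {"type":"object","properties":{"rows":{"type":"array","items":{"type":"array","items":{"type":"array","items":{"type":"number"}}}},"squeeze":{"type":"number"}},"required":["rows"]}

```bash
ls; mkdir -p pics; python3 - <<'E'
from plant import r
import cv2,numpy as np
np.set_printoptions(precision=4,suppress=True)
print(r.get_state(), r.grip_depth)
for n in ["scene","top","wrist"]:
    i=r.camera_info(n); print(n,i)
    cv2.imwrite(f"pics/{n}0.png",r.capture(n)[:,:,::-1])
a=cv2.imread("pics/scene0.png");b=cv2.imread("pics/top0.png")
cv2.imwrite("pics/top0b.png",cv2.resize(b,(800,600),interpolation=cv2.INTER_CUBIC))
E
```

```text
pics
{'time_s': 0.0, 'joints': array([-59.0081,  20.5913,   0.6322,  -0.0199, -70.1363, -16.5066]), 'qd': array([-0.0766, -0.0277, -0.013 ,  0.0256,  0.0376, -0.0569]), 'joint_torque': array([ -0.0004, -58.2717,  29.3053,   6.9973,   0.007 ,  -0.0002]), 'tcp_pos': array([ 0.1687, -0.653 ,  0.1975]), 'eef_rot': array([ 179.9032,   -0.0092, -165.5215]), 'contact_force': array([-0.553 ,  0.2707,  0.2958]), 'moment': array([-0.0018,  0.0364, -0.0343]), 'gripper_force': 0.0, 'gripper_width': 0.08758415239058344} 0.0188
scene {'fovy': 44.1191912230201, 'cx': 254.5723714217594, 'cy': 179.31452537146055, 'k1': -0.19466189752932156, 'pose': array([[-0.411 ,  0.6327, -0.6563,  1.3482],
       [ 0.9116,  0.2752, -0.3055,  0.4268],
       [-0.0126, -0.7238, -0.6899,  0.9311],
       [ 0.    ,  0.    ,  0.    ,  1.    ]])}
top {'fovy': 46.640651974767955, 'cx': 255.99683948794737, 'cy': 193.50914793898085, 'k1': 0.014390521974550445, 'pose': array([[ 0.0163, -0.9956,  0.0921,  0.4273],
       [-0.9996, -0.0185, -0.0232,  0.0417],
       [ 0.0248, -0.0917, -0.9955,  1.2389],
       [ 0.    ,  0.    ,  0.    ,  1.    ]])}
wrist {'fovy': 68.99166498243794, 'cx': 257.9853016702558, 'cy': 195.89648961447787, 'k1': -0.034661175814550534, 'pose': array([[-0.2502,  0.9281,  0.2756,  0.0942],
       [ 0.9682,  0.2393,  0.073 , -0.6718],
       [ 0.0018,  0.2851, -0.9585,  0.3823],
       [ 0.    ,  0.    ,  0.    ,  1.    ]])}
```

View pics/top0b.png

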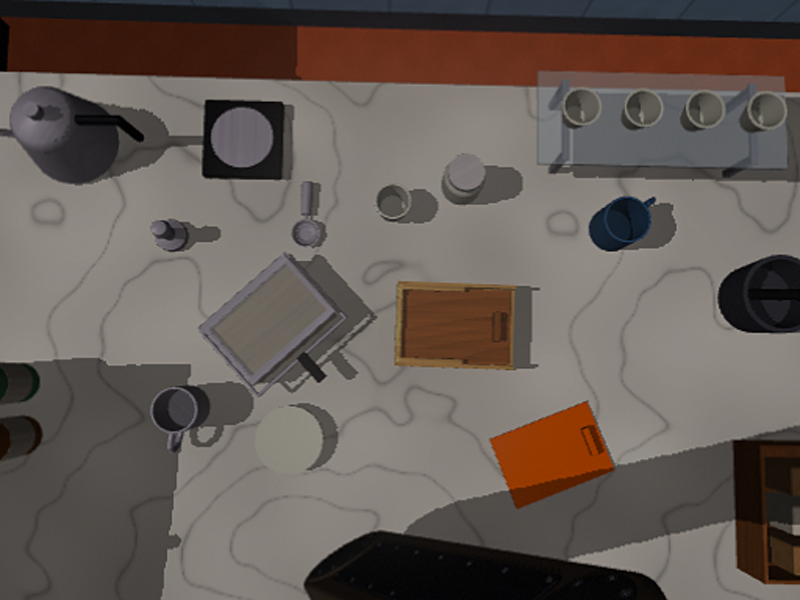

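View pics/scene0.png

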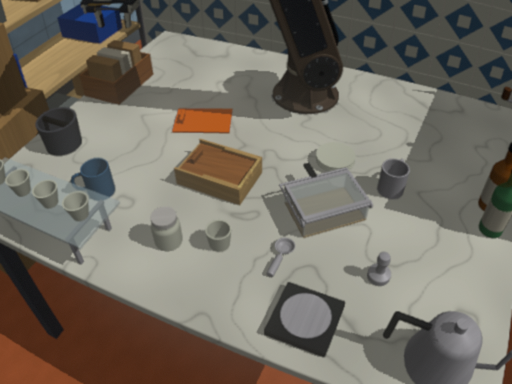

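The top view (800x600 scale) shows the box at about (455,325), with its bar at (499,326) near the -y (right) end. The canister is at (272,325) and its black tab at (312,367). An orange decoy lid is at (552,453). Next I'll measure the box and canister.

```bash
cat > h.py <<'E'
import numpy as np, cv2
from plant import r
np.set_printoptions(precision=4,suppress=True)
def intr(i):
    f=192/np.tan(np.radians(i['fovy'])/2); return np.array([[f,0,i['cx']],[0,f,i['cy']],[0,0,1.]]),np.array([i['k1'],0,0,0,0.])
def rays(i,px):
    K,D=intr(i); n=cv2.undistortPoints(np.float64(px).reshape(-1,1,2),K,D).reshape(-1,2)
    d=np.c_[n,np.ones(len(n))]@i['pose'][:3,:3].T
    return i['pose'][:3,3],d
def plane(i,px,z):
    o,d=rays(i,px); return o+d*((z-o[2])/d[:,2])[:,None]
def proj(i,P):
    K,D=intr(i); T=np.linalg.inv(i['pose']); P=np.float64(P).reshape(-1,3)
    return cv2.projectPoints(P,cv2.Rodrigues(T[:3,:3])[0],T[:3,3],K,D)[0].reshape(-1,2)
def two(i1,p1,i2,p2):
    o1,d1=rays(i1,p1);o2,d2=rays(i2,p2);d1=d1[0];d2=d2[0]
    s=np.linalg.lstsq(np.c_[d1,-d2],o2-o1,rcond=None)[0]
    a=o1+s[0]*d1;b=o2+s[1]*d2;return (a+b)/2,np.linalg.norm(a-b)
E
python3 - <<'E'
from h import *
im=cv2.imread("pics/top0.png"); i=r.camera_info("top")
hsv=cv2.cvtColor(im,cv2.COLOR_BGR2HSV)
m=cv2.inRange(hsv,(8,70,50),(28,255,255)); m[:, :240]=0; m[:,345:]=0; m[:170]=0; m[245:]=0
c=max(cv2.findContours(m,0,1)[0],key=cv2.contourArea); R=cv2.minAreaRect(c)
print("box",R, plane(i,cv2.boxPoints(R),.06))
mb=cv2.inRange(hsv,(0,0,0),(180,255,60)); mb[:225]=0; mb[250:]=0; mb[:,:185]=0; mb[:,215:]=0
c=max(cv2.findContours(mb,0,1)[0],key=cv2.contourArea); R=cv2.minAreaRect(c); print("tab",R,plane(i,cv2.boxPoints(R),.055))
big=lambda x0,y0,w,h,s:cv2.resize(im[y0:y0+h,x0:x0+w],None,fx=s,fy=s,interpolation=cv2.INTER_CUBIC)
cv2.imwrite("pics/a.png",np.hstack([cv2.resize(big(120,155,130,105,6),(650,525)),])); 
cv2.imwrite("pics/b.png",big(245,170,105,75,7))
cv2.imwrite("pics/ab.png",np.vstack([big(120,158,130,100,4)[:, :520],cv2.copyMakeBorder(big(245,170,105,49,4),0,0,0,100,0)]))
E
```

```text
box ((291.0436096191406, 207.8670654296875), (76.02071380615234, 54.382869720458984), 2.2025983333587646) [[ 0.4301  0.023   0.06  ]
 [ 0.5744  0.0199  0.06  ]
 [ 0.5705 -0.1834  0.06  ]
 [ 0.4257 -0.178   0.06  ]]
tab ((198.8758544921875, 234.61033630371094), (20.84441566467285, 7.141911506652832), 48.36646270751953) [[0.4389 0.1887 0.055 ]
 [0.4516 0.1751 0.055 ]
 [0.4113 0.1375 0.055 ]
 [0.3986 0.1512 0.055 ]]
```

View pics/a.png

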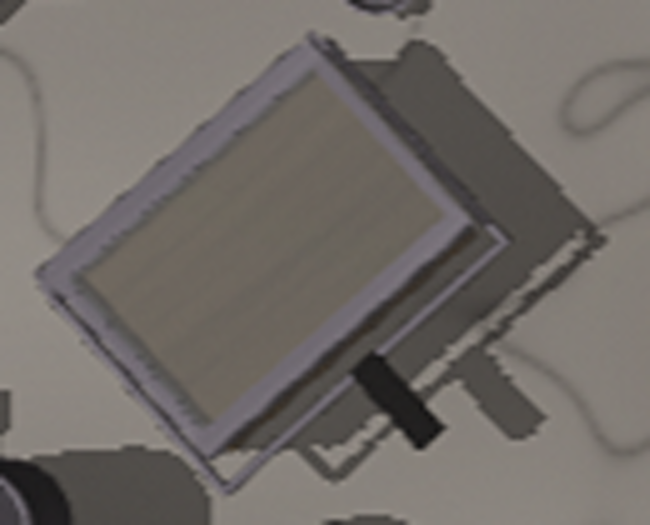

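View pics/b.png

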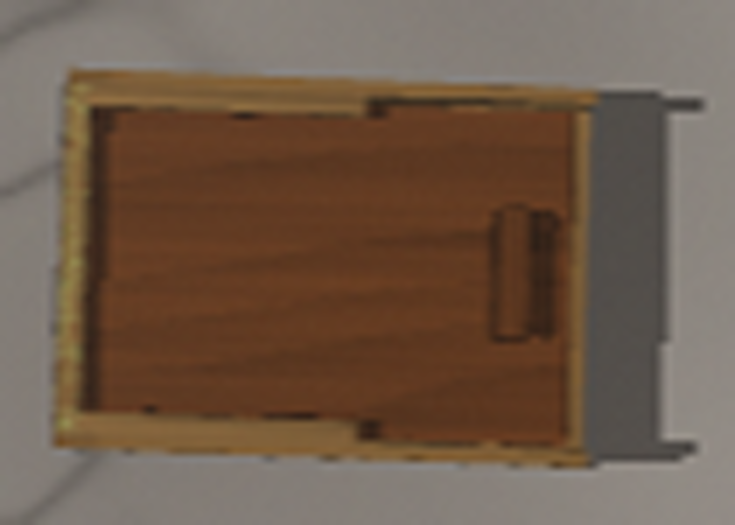

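The canister crop shows the lid frame corners near (312,38), (42,272), (203,455) and (472,218), and the tab at (398,400). In the box crop the rim corners are near (70,70), (598,92), (592,465) and (55,445), and the bar top is at (513,272). I'll convert these to world positions.

```bash
python3 - <<'E'
from h import *
i=r.camera_info("top"); s=r.camera_info("scene")
B=np.array([[70,70],[598,92],[592,465],[55,445]])/7+[245,170]-.5+.07
P=plane(i,B,.06);print(P,P.mean(0))
f=P[[1,2]].mean(0);b=P[[0,3]].mean(0);print("yaw",np.degrees(np.arctan2(*(b-f)[[1,0]]))-90)
print("bar",plane(i,np.array([[513,272],[513,207],[510,340]])/7+[244.5,169.5],.067))
C=np.array([[312,38],[42,272],[203,455],[472,218]])/5+[119.6,154.6]
P=plane(i,C,.066);print(P,P.mean(0));d=(P[2]+P[3]-P[0]-P[1])/2;print("can front ang",np.degrees(np.arctan2(d[1],d[0])),np.linalg.norm(d))
d=(P[0]-P[1]+P[3]-P[2])/2;print("can y ang",np.degrees(np.arctan2(d[1],d[0])),np.linalg.norm(d))
for n,p in dict(decoy=[[494,438],[586,402],[613,466],[518,507]],mug=[[620,222]],jar=[[465,172]],cup=[[393,203]],disc=[[290,438]],greymug=[[180,408]]).items():
    print(n,plane(i,np.array(p)*.64,.08 if len(p)==1 else .0).round(3).tolist())
# scene cross-check of canister tab: dark px
im=cv2.imread("pics/scene0.png")
for nm,p in dict(lidbar=[.503,-.150,.067],tab=[.418,.156,.06],boxc=[.4301,.023,.06]).items(): print(nm,proj(s,p),proj(i,p))
E
python3 - <<'E'
import cv2
im=cv2.imread("pics/scene0.png")
cv2.imwrite("pics/c.png",cv2.resize(im[130:250,165:405],None,fx=3.3,fy=3.3,interpolation=cv2.INTER_CUBIC))
E
```

```text
[[ 0.5736  0.0187  0.06  ]
 [ 0.569  -0.1832  0.06  ]
 [ 0.4271 -0.1811  0.06  ]
 [ 0.4312  0.022   0.06  ]] [ 0.5002 -0.0809  0.06  ]
yaw -1.2336203419721272
bar [[ 0.4993 -0.1496  0.067 ]
 [ 0.5239 -0.1495  0.067 ]
 [ 0.4736 -0.1485  0.067 ]]
[[0.6154 0.2119 0.066 ]
 [0.4889 0.3485 0.066 ]
 [0.3951 0.2614 0.066 ]
 [0.5213 0.1249 0.066 ]] [0.5052 0.2367 0.066 ]
can front ang -137.18963465588064 0.12808432989862145
can y ang -47.20924093485336 0.18605798696396506
decoy [[0.305, -0.157, 0.0], [0.37, -0.32, 0.0], [0.26, -0.367, 0.0], [0.187, -0.199, 0.0]]
mug [[0.679, -0.357, 0.08]]
jar [[0.76, -0.092, 0.08]]
cup [[0.703, 0.029, 0.08]]
disc [[0.308, 0.191, 0.08]]
greymug [[0.354, 0.371, 0.08]]
lidbar [[195.0042 155.0909]] [[317.9572 206.964 ]]
tab [[308.0655 167.4167]] [[201.3162 237.3666]]
boxc [[261.816  157.3519]] [[252.0299 233.5646]]
```

View pics/c.png

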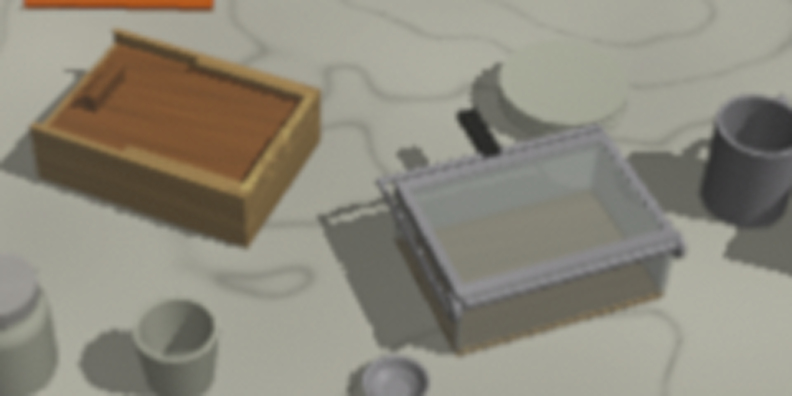

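The scene crop agrees with the top view: lid bar near (100,88), tab near (478,132), canister lid clear and shut. The box is at (0.500,-0.080) with yaw -1.2°. The canister is at (0.505,0.237) with yaw 42.8°. Next I'll plan the approach to the bar.

```bash
cat > plan.py <<'E'
# plan.py: shares (rounded) for moves between commanded poses x,y,z,yaw ; keeps commanded pose in cmd.json
import json,sys,numpy as np
def ax(yaw):
    c,s=np.cos(np.radians(yaw)),np.sin(np.radians(yaw)); return np.array([[c,s,0],[s,-c,0],[0,0,-1.]])
def plan(wps,q=None,save=True):
    q=np.array(json.load(open("cmd.json")) if q is None else q,float)
    for w in wps:
        w=np.array(w,float); A=ax(q[3]); sh=np.round(A@(w[:3]-q[:3])/.5,3)
        t=np.round(-np.radians(w[3]-q[3])/1.5,3); d=np.linalg.norm(sh)*500
        q=np.r_[q[:3]+A.T@sh*.5, q[3]-np.degrees(t*1.5)]
        print(sh.tolist(),t,"mm %.0f rows %.1f"%(d,max(d/41.7,abs(t)*85.9/7.16)),"->",q.round(4).tolist(), "j6~%.0f"%(q[3]+90-np.degrees(np.arctan2(q[1],q[0]))))
    if save: json.dump(q.tolist(),open("cmd.json","w"))
E
python3 - <<'E'
from plan import plan
plan([(.33,-.38,.198,-181.2),(.499,-.149,.130,-181.2),(.499,-.149,.052,-181.2)],q=[.169,-.654,.198,-165.516])
E
```

```text
[-0.449, 0.45, 0.0] 0.182 mm 318 rows 7.6 -> [0.3301, -0.38, 0.198, -181.1577] j6~-42
[-0.328, 0.469, 0.136] 0.0 mm 294 rows 7.1 -> [0.4988, -0.1489, 0.13, -181.1577] j6~-75
[-0.0, -0.0, 0.156] 0.0 mm 78 rows 1.9 -> [0.4988, -0.1489, 0.052, -181.1577] j6~-75
```

Call:
play_rows:
  rows:
    - [[0.6,-0.449,0.45,0,0.182],[0.6,-0.449,0.45,0,0.182],[0.6,-0.449,0.45,0,0.182],[0.6,-0.449,0.45,0,0.182],[0.6,-0.449,0.45,0,0.182],[0.6,-0.449,0.45,0,0.182],[0.6,-0.449,0.45,0,0.182],[0.6,-0.449,0.45,0,0.182]]
  squeeze: 30

```text
time_s: 0.82
tcp_pos: [0.3308, -0.3768, 0.1985]
eef_rot: [180.0, 0.0, 178.9]
contact_force: [-0.2, 0.0, 0.5]
gripper_width: 0.0398
gripper_force: 0.0
```

Call:
play_rows:
  rows:
    - [[0.6,-0.328,0.469,0.136,0],[0.6,-0.328,0.469,0.136,0],[0.6,-0.328,0.469,0.136,0],[0.6,-0.328,0.469,0.136,0],[0.6,-0.328,0.469,0.136,0],[0.6,-0.328,0.469,0.136,0],[0.6,-0.328,0.469,0.136,0],[0.6,-0.328,0.469,0.136,0]]

```text
time_s: 1.48
tcp_pos: [0.5012, -0.1442, 0.1287]
eef_rot: [180.0, -0.1, 179.1]
contact_force: [-0.0, -0.3, 0.1]
gripper_width: 0.0351
gripper_force: 0.0
```

```bash
python3 - <<'E'
from h import *
s=r.get_state(); i=r.camera_info("wrist"); im=r.capture("wrist"); print(s['time_s'],s['tcp_pos'],s['eef_rot'],s['gripper_width'])
print(proj(i,[[.499,-.149,.067],[.499,-.149,.03]]))
cv2.imwrite("pics/w1.png",im[:,:,::-1])
E
```

```text
1.4833 [ 0.5012 -0.1442  0.1287] [179.9873  -0.0567 179.0527] 0.03505418418668002
[[251.6173 197.6889]
 [252.3613 187.4435]]
```

View pics/w1.png

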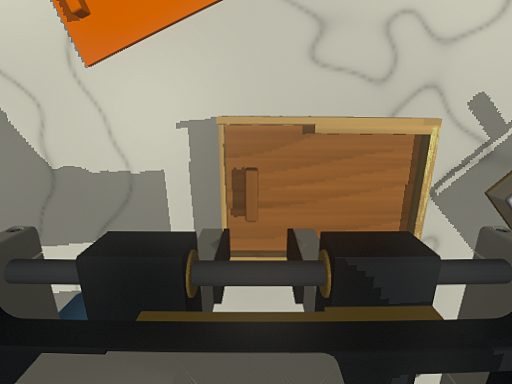

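The wrist view shows the bar's top at about (252,195). It was predicted at (251.6,197.7), so the pose is good. Now I'll go down and grip.

Call:
play_rows:
  rows:
    - [[0.6,0,0,0.02,0],[0.6,0,0,0.05,0],[0.6,0,0,0.08,0],[0.6,0,0,0.11,0],[0.6,0,0,0.13,0],[0.6,0,0,0.145,0],[0.6,0,0,0.156,0],[0.6,0,0,0.156,0]]

```text
time_s: 2.2
tcp_pos: [0.4978, -0.1489, 0.0516]
eef_rot: [-180.0, -0.1, 178.8]
contact_force: [-0.4, 0.1, -0.5]
gripper_width: 0.0348
gripper_force: 0.0
```

Call:
play_rows:
  rows:
    - [[0.6,0,0,0,0],[0.8,0,0,0,0],[1,0,0,0,0],[1,0,0,0,0],[1,0,0,0,0],[1,0,0,0,0],[1,0,0,0,0],[1,0,0,0,0]]
  squeeze: 40

```text
time_s: 2.87
tcp_pos: [0.4986, -0.1484, 0.0525]
eef_rot: [180.0, 0.0, 178.9]
contact_force: [0.9, 0.0, 0.1]
gripper_width: 0.001
gripper_force: 0.0
```

Call:
play_rows:
  rows:
    - [[1,0,0,-0.002,0],[1,0,0,-0.004,0],[1,0,0,-0.006,0],[1,0,0,-0.008,0],[1,0,0,-0.01,0],[1,0,0,-0.012,0],[1,0,0,-0.012,0],[1,0,0,-0.012,0]]

```text
time_s: 3.53
tcp_pos: [0.4987, -0.1484, 0.0586]
eef_rot: [180.0, 0.0, 178.8]
contact_force: [0.3, 0.4, -0.4]
gripper_width: 0.0004
gripper_force: 0.0
```

The grip closed on nothing, so I'll look.

```bash
python3 - <<'E'
from h import *
s=r.get_state(); i=r.camera_info("wrist"); im=r.capture("wrist")[:,:,::-1]; sc=r.capture("scene")[:,:,::-1]
t=s['tcp_pos'];print(t,proj(i,[t,t+[0,0,.019],[.499,-.149,.067]]))
a=cv2.resize(im[150:320,130:380],(520,354),interpolation=cv2.INTER_CUBIC); b=cv2.resize(sc[90:210,150:290],(280,240))
cv2.imwrite("pics/w2.png",np.hstack([a,cv2.copyMakeBorder(b,0,114,0,0,0)]))
E
```

```text
[ 0.4987 -0.1484  0.0586] [[256.6579 225.6853]
 [256.5407 237.0488]
 [255.7164 230.9492]]
```

View pics/w2.png

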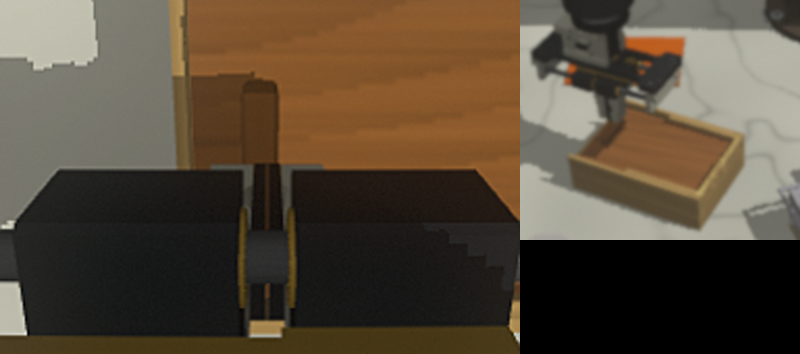

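The crop shows closed fingers on the bar's line, with the bar end at crop (260,85) and a slit of wood between the pads. The tips seem to be above the bar, so I'll rise and triangulate its height.

Call:
play_rows:
  rows:
    - [[0.6,0,0,-0.05,0],[0.6,0,0,-0.1,0],[0.6,0,0,-0.144,0],[0.6,0,0,-0.144,0],[0.6,0,0,-0.144,0],[0.6,0,0,-0.144,0],[0.6,0,0,-0.144,0],[0.6,0,0,-0.144,0]]

```text
time_s: 4.3
tcp_pos: [0.4979, -0.1484, 0.1294]
eef_rot: [-180.0, -0.1, 178.8]
contact_force: [0.3, -0.4, -0.4]
gripper_width: 0.0351
gripper_force: 0.0
```

```bash
python3 - <<'E'
from h import *
i=r.camera_info("wrist"); s=r.get_state(); im=r.capture("wrist")[:,:,::-1]; print(s['time_s'],s['tcp_pos'],s['gripper_width'])
np.savez("w3.npz",pose=i['pose'])
cv2.imwrite("pics/w3full.png",im)
cv2.imwrite("pics/w3.png",cv2.resize(im[100:250,180:300],None,fx=4,fy=4,interpolation=cv2.INTER_CUBIC))
print(proj(i,[[.524,-.149,.067],[.524,-.149,.05]]))
E
```

```text
4.3 [ 0.4979 -0.1484  0.1294] 0.03506437665447716
[[256.8695 225.8462]
 [256.9259 219.3604]]
```

View pics/w3.png

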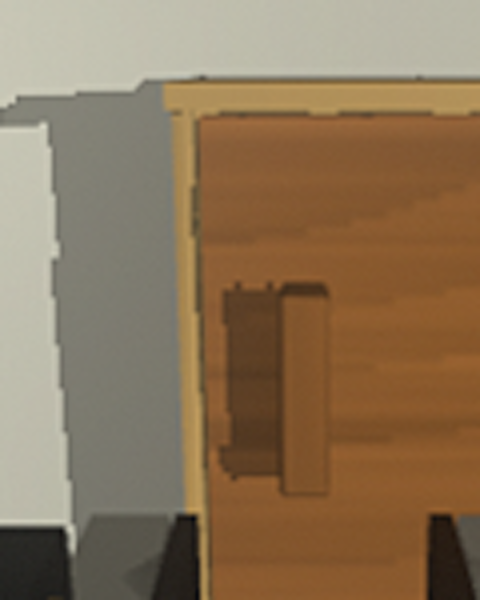

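The bar is where predicted: wrist column 256, rows 171–224. Position isn't the fault, so I'll check the fingertip height in the scene camera.

```bash
python3 - <<'E'
from h import *
s=r.get_state(); i=r.camera_info("scene"); sc=r.capture("scene")[:,:,::-1].copy()
t=s['tcp_pos']; P=[t+[0,.0175,0],t-[0,.0175,0],t+[0,.0385,0],t+[0,.0175,.019],[.524,-.149,.067],[.474,-.149,.067]]
p=proj(i,P);print(p); 
print(proj(i,[[.4987,-.1484,.0586]]))
o=np.array([160,80]); c=cv2.resize(sc[80:190,160:300],None,fx=5,fy=5,interpolation=cv2.INTER_CUBIC)
for q in p: cv2.circle(c,tuple(int(v) for v in (q-o+.5)*5),3,(0,255,0),1)
cv2.imwrite("pics/s3.png",c)
w=dict(r.camera_info("wrist"))
for z in (.045,.055,.067): print(z,proj(w,[[.4735,-.149,z],[.5235,-.149,z]])[:,1])
E
```

```text
[[199.7773 138.3419]
 [188.6733 135.2257]
 [206.5502 140.2457]
 [199.1487 132.8246]
 [191.6015 159.7111]
 [200.3205 149.0806]]
[[196.5321 156.5768]]
0.045 [168.863  216.7937]
0.055 [170.8849 220.3668]
0.067 [173.5147 224.9928]
```

View pics/s3.png

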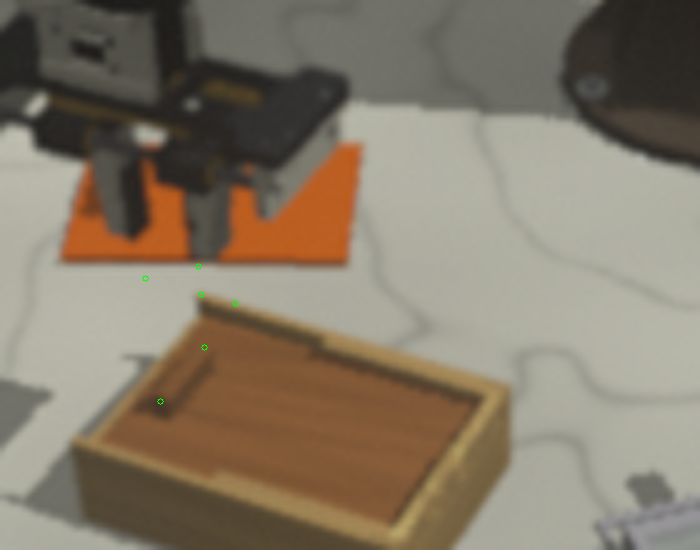

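In this crop the real fingertips (near (210,258)) lie about 33 px above the projected TCP markers, while the bar markers fit within about 7 px. I'll quantify the tip offset with the wrist view, where the inner tip corners are at about (229,229) and (287,229).

```bash
python3 - <<'E'
from h import *
s=r.get_state(); w=r.camera_info("wrist"); sc=r.camera_info("scene"); t=s['tcp_pos']; print(t)
for dz in (-.02,-.01,0,.01,.02,.03):
    print(dz,proj(w,[t+[-.0095,-.0175,dz],t+[-.0095,.0175,dz]]).round(1).tolist(),proj(sc,[t+[.0095,.0175,dz],t+[.0095,.0385,dz],t+[-.0095,.0385,dz]]).round(1).tolist())
im=cv2.imread("pics/w3full.png")[215:300,190:325]
cv2.imwrite("pics/w4.png",cv2.resize(im,None,fx=5,fy=5,interpolation=cv2.INTER_CUBIC))
E
```

```text
[ 0.4982 -0.1484  0.1297]
-0.02 [[233.8, 204.7], [279.2, 203.8]] [[198.7, 146.1], [205.4, 148.0], [208.8, 143.9]]
-0.01 [[232.7, 208.9], [280.2, 208.0]] [[198.4, 143.2], [205.1, 145.2], [208.5, 141.1]]
0 [[231.5, 213.6], [281.3, 212.7]] [[198.0, 140.4], [204.8, 142.3], [208.2, 138.2]]
0.01 [[230.1, 218.7], [282.5, 217.8]] [[197.7, 137.5], [204.5, 139.4], [207.9, 135.3]]
0.02 [[228.6, 224.5], [283.8, 223.4]] [[197.4, 134.5], [204.2, 136.4], [207.6, 132.4]]
0.03 [[227.0, 230.8], [285.3, 229.7]] [[197.0, 131.6], [203.9, 133.5], [207.3, 129.4]]
```

View pics/w4.png

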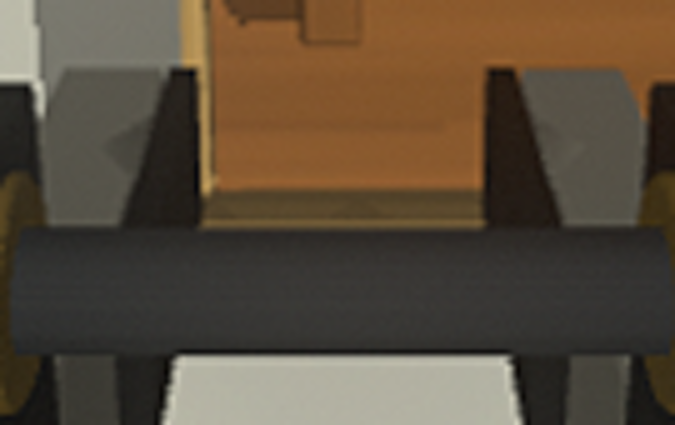

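The three estimates agree: the real fingertips end about 27 mm above the reported TCP, so I missed over the bar. I'll allow for that and go down to a TCP of 0.032 m.

Call:
play_rows:
  rows:
    - [[0.6,0,0,0.04,0],[0.6,0,0,0.08,0],[0.6,0,0,0.12,0],[0.6,0,0,0.15,0],[0.6,0,0,0.17,0],[0.6,0,0,0.184,0],[0.6,0,0,0.196,0],[0.6,0,0,0.196,0]]

```text
time_s: 5.07
tcp_pos: [0.4982, -0.1484, 0.0316]
eef_rot: [-180.0, -0.1, 178.8]
contact_force: [-0.3, -1.0, -0.3]
gripper_width: 0.0358
gripper_force: 0.0
```

Call:
play_rows:
  rows:
    - [[0.6,0,0,0,0],[0.8,0,0,0,0],[1,0,0,0,0],[1,0,0,0,0],[1,0,0,0,0],[1,0,0,0,0],[1,0,0,0,0],[1,0,0,0,0]]
  squeeze: 40

```text
time_s: 5.73
tcp_pos: [0.4989, -0.1484, 0.0329]
eef_rot: [-180.0, 0.0, 178.9]
contact_force: [-1.3, 0.6, 5.7]
gripper_width: 0.0112
gripper_force: 40.0
```

It gripped the bar (11 mm, 40 N), which confirms the offset. I'll re-grip 6 mm deeper, lift, and slide.

Call:
play_rows:
  rows:
    - [[0.6,0,0,0,0],[0.6,0,0,0,0],[0.6,0,0,0.006,0],[0.6,0,0,0.012,0],[0.8,0,0,0.012,0],[1,0,0,0.012,0],[1,0,0,0.012,0],[1,0,0,0.012,0]]

```text
time_s: 6.4
tcp_pos: [0.4986, -0.1484, 0.0264]
eef_rot: [-180.0, -0.0, 178.8]
contact_force: [0.5, -0.5, 0.3]
gripper_width: 0.0136
gripper_force: 0.0
```

Call:
play_rows:
  rows:
    - [[1,0,0,0,0],[1,0,0,0,0],[1,0,0,-0.003,0],[1,0,0,-0.006,0],[1,0,0,-0.009,0],[1,0,0,-0.013,0],[1,0,0,-0.013,0],[1,0,0,-0.013,0]]

```text
time_s: 7.07
tcp_pos: [0.4985, -0.1484, 0.0329]
eef_rot: [180.0, -0.0, 178.8]
contact_force: [-0.2, 0.0, -2.3]
gripper_width: 0.0117
gripper_force: 40.0
```

Call:
play_rows:
  rows:
    - [[1,0,-0.01,0,0],[1,0,-0.025,0,0],[1,0,-0.04,0,0],[1,0,-0.055,0,0],[1,0,-0.07,0,0],[1,0,-0.085,0,0],[1,0,-0.1,0,0],[1,0,-0.1,0,0]]

```text
time_s: 7.73
tcp_pos: [0.4975, -0.1998, 0.033]
eef_rot: [-180.0, 0.0, 178.8]
contact_force: [-0.3, 0.3, -0.9]
gripper_width: 0.0117
gripper_force: 40.0
```

```bash
python3 - <<'E'
from plan import plan
plan([(.4955,-.27,.0325,-181.16),(.494,-.36,.034,-181.16),(.437,-.39,.04,-181.16),(.437,-.39,.04,-225),(.437,-.39,.04,-270.5)],q=[.4977,-.1989,.0325,-181.16])
E
```

```text
[0.002, -0.142, 0.0] -0.0 mm 71 rows 1.7 -> [0.4953, -0.2699, 0.0325, -181.16] j6~-63
[-0.001, -0.18, -0.003] -0.0 mm 90 rows 2.2 -> [0.4939, -0.3599, 0.034, -181.16] j6~-55
[0.113, -0.063, -0.012] -0.0 mm 65 rows 1.6 -> [0.4368, -0.3902, 0.04, -181.16] j6~-49
[-0.0, 0.0, 0.0] 0.51 mm 0 rows 6.1 -> [0.4368, -0.3902, 0.04, -224.9913] j6~-93
[0.0, 0.001, 0.0] 0.53 mm 0 rows 6.4 -> [0.4372, -0.3899, 0.04, -270.5414] j6~-139
```

Call:
play_rows:
  rows:
    - [[1,0,-0.02,0,0],[1,0,-0.04,0,0],[1,0.001,-0.06,0,0],[1,0.001,-0.08,0,0],[1,0.001,-0.1,0,0],[1,0.002,-0.12,0,0],[1,0.002,-0.142,0,0],[1,0.002,-0.142,0,0]]

```text
time_s: 8.4
tcp_pos: [0.4951, -0.2713, 0.0329]
eef_rot: [-180.0, 0.0, 178.8]
contact_force: [0.2, -0.4, -0.8]
gripper_width: 0.0115
gripper_force: 40.0
```

Call:
play_rows:
  rows:
    - [[1,0,-0.025,0,0],[1,0,-0.05,0,0],[1,0,-0.075,0,0],[1,0,-0.1,-0.001,0],[1,-0.001,-0.125,-0.001,0],[1,-0.001,-0.15,-0.002,0],[1,-0.001,-0.18,-0.003,0],[1,-0.001,-0.18,-0.003,0]]

```text
time_s: 9.07
tcp_pos: [0.4938, -0.3621, 0.0344]
eef_rot: [-180.0, 0.0, 178.8]
contact_force: [-0.1, 0.6, -1.1]
gripper_width: 0.0116
gripper_force: 40.0
```

Call:
play_rows:
  rows:
    - [[1,0.02,-0.01,-0.002,0],[1,0.04,-0.02,-0.004,0],[1,0.06,-0.03,-0.006,0],[1,0.08,-0.04,-0.008,0],[1,0.1,-0.055,-0.01,0],[1,0.113,-0.063,-0.012,0],[1,0.113,-0.063,-0.012,0],[1,0.113,-0.063,-0.012,0]]

```text
time_s: 9.73
tcp_pos: [0.4365, -0.3901, 0.0408]
eef_rot: [-180.0, 0.0, 178.8]
contact_force: [-0.5, 0.1, -0.5]
gripper_width: 0.0118
gripper_force: 40.0
```

Call:
play_rows:
  rows:
    - [[1,0,0,0,0.06],[1,0,0,0,0.13],[1,0,0,0,0.2],[1,0,0,0,0.27],[1,0,0,0,0.34],[1,0,0,0,0.41],[1,0,0,0,0.47],[1,0,0,0,0.51]]

```text
time_s: 10.4
tcp_pos: [0.4373, -0.3895, 0.0404]
eef_rot: [180.0, 0.0, 134.8]
contact_force: [-0.4, -0.1, -1.0]
gripper_width: 0.0115
gripper_force: 40.0
```

Call:
play_rows:
  rows:
    - [[1,0,0,0,0.07],[1,0,0,0,0.14],[1,0,0,0,0.21],[1,0,0,0,0.28],[1,0,0,0,0.35],[1,0,0,0,0.42],[1,0,0,0,0.49],[1,0,0.001,0,0.53]]

```text
time_s: 11.07
tcp_pos: [0.4376, -0.3891, 0.0404]
eef_rot: [-180.0, 0.0, 89.2]
contact_force: [-0.4, -0.3, -0.4]
gripper_width: 0.0121
gripper_force: 4.0
```

```bash
python3 - <<'E'
from h import *
s=r.get_state(); print(s['time_s'],s['tcp_pos'],s['eef_rot'],s['gripper_width'],s['gripper_force'],s['moment'])
cv2.imwrite("pics/t5.png",r.capture("top")[:,:,::-1]); cv2.imwrite("pics/s5.png",r.capture("scene")[:,:,::-1])
a=cv2.imread("pics/t5.png");b=cv2.imread("pics/s5.png")
cv2.imwrite("pics/ts5.png",np.hstack([cv2.resize(a[150:330,230:500],(405,270)),cv2.resize(b[60:240,60:323],(394,270))]))
# tins in box (tops at z=.04)
o=a[170:245,245:350]; cv2.imwrite("pics/tins.png",cv2.resize(o,None,fx=5,fy=5,interpolation=cv2.INTER_CUBIC))
x=np.zeros((375,799,3),np.uint8)
E
```

```text
11.0667 [ 0.4376 -0.3891  0.0404] [-179.9994    0.0012   89.1635] 0.012136105527149263 4.005283713340759 [-0.1026  0.0539  0.0106]
```

View pics/ts5.png

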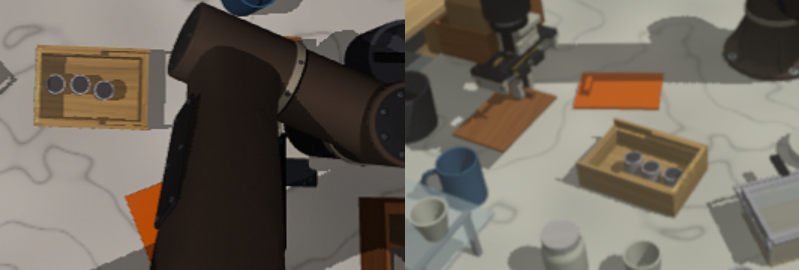

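There are three tins in the box, at crop (55,85), (80,84) and (103,90). The lid hangs level over its place. The grip briefly slackened to 4 N, so I'll re-tighten and lower gently.

Call:
play_rows:
  rows:
    - [[1,0,0,0,0],[1,0,0,0,0],[1,0,0,0,0],[1,0,0,0.01,0],[1,0,0,0.025,0],[1,0,0,0.04,0],[1,0,0,0.055,0],[1,0,0,0.07,0]]
  squeeze: 40

```text
time_s: 11.83
tcp_pos: [0.4367, -0.3892, 0.0043]
eef_rot: [-180.0, -0.0, 89.5]
contact_force: [0.7, 0.4, -0.1]
gripper_width: 0.0114
gripper_force: 40.0
```

Call:
play_rows:
  rows:
    - [[1,0,0,0.008,0],[1,0,0,0.016,0],[1,0,0,0.022,0],[1,0,0,0.028,0],[1,0,0,0.032,0],[1,0,0,0.036,0],[1,0,0,0.04,0],[1,0,0,0.04,0]]

```text
time_s: 12.5
tcp_pos: [0.4369, -0.3892, -0.0148]
eef_rot: [-180.0, -0.0, 89.5]
contact_force: [-1.0, 0.1, -0.9]
gripper_width: 0.0114
gripper_force: 40.0
```

Call:
play_rows:
  rows:
    - [[1,0,0,0.002,0],[1,0,0,0.003,0],[1,0,0,0.004,0],[1,0,0,0.005,0],[1,0,0,0.005,0],[1,0,0,0.005,0],[1,0,0,0.005,0],[1,0,0,0.005,0]]

```text
time_s: 13.17
tcp_pos: [0.4372, -0.3894, -0.0165]
eef_rot: [180.0, 0.0, 89.5]
contact_force: [-2.4, 2.1, 5.4]
gripper_width: 0.0115
gripper_force: 40.0
```

Call:
play_rows:
  rows:
    - [[0.9,0,0,0,0],[0.8,0,0,0,0],[0.7,0,0,0,0],[0.6,0,0,0,0],[0.6,0,0,0,0],[0.6,0,0,-0.02,0],[0.6,0,0,-0.08,0],[0.6,0,0,-0.16,0]]

```text
time_s: 13.83
tcp_pos: [0.4348, -0.3882, 0.0615]
eef_rot: [-179.7, -0.2, 89.4]
contact_force: [1.1, -1.8, -0.4]
gripper_width: 0.0346
gripper_force: 0.0
```

Call:
play_rows:
  rows:
    - [[0.5,0,0,-0.08,0],[0.5,0,0,-0.16,0],[0.5,0,0,-0.22,0],[0.5,0,0,-0.22,0],[0.5,0,0,-0.22,0],[0.5,0,0,-0.22,0],[0.5,0,0,-0.22,0],[0.5,0,0,-0.22,0]]

```text
time_s: 14.5
tcp_pos: [0.4364, -0.389, 0.1718]
eef_rot: [-179.9, -0.1, 89.5]
contact_force: [-0.3, -0.4, -0.5]
gripper_width: 0.044
gripper_force: 0.0
```

```bash
python3 - <<'E'
from h import *
from plan import plan
s=r.get_state(); print(s['tcp_pos'],s['eef_rot'])
im=r.capture("wrist")[:,:,::-1]; i=r.camera_info("wrist"); cv2.imwrite("pics/w6.png",im)
hsv=cv2.cvtColor(im,cv2.COLOR_BGR2HSV); m=cv2.inRange(hsv,(5,110,60),(20,255,200)); 
c=max(cv2.findContours(m,0,1)[0],key=cv2.contourArea); R=cv2.minAreaRect(c); print(R, plane(i,cv2.boxPoints(R),.006))
sc=r.capture("scene")[:,:,::-1]; j=r.camera_info("scene"); cv2.imwrite("pics/s6.png",sc)
hsv=cv2.cvtColor(sc,cv2.COLOR_BGR2HSV); m=cv2.inRange(hsv,(5,110,40),(16,225,220)); m[:,180:]=0;m[:90]=0;m[190:]=0
n,l,st,ce=cv2.connectedComponentsWithStats(m); print(st[1:][st[1:,4]>100])
c=max(cv2.findContours(m,0,1)[0],key=cv2.contourArea); a=cv2.approxPolyDP(c,4,True).reshape(-1,2); print(a.tolist(),plane(j,a,.006))
# next moves: to above tab
plan([(.43,-.25,.25,-227),(.43,.0,.25,-227),(.4184,.1566,.12,-227)],q=[.4372,-.3896,.1725,-270.54])
E
```

```text
[ 0.4364 -0.389   0.1718] [-179.8781   -0.0616   89.4569]
((121.81302642822266, 64.85269927978516), (171.70266723632812, 109.96208953857422), 64.79888153076172) [[ 0.1859 -0.1937  0.006 ]
 [ 0.3057 -0.1525  0.006 ]
 [ 0.3764 -0.3171  0.006 ]
 [ 0.2449 -0.3732  0.006 ]]
[[  81   90   42   14  330]
 [ 172  108    8   24  113]
 [ 103  130   60   45 1395]]
[[161, 138], [130, 130], [103, 157], [111, 168], [129, 174]] [[ 0.4136 -0.3318  0.006 ]
 [ 0.4178 -0.4502  0.006 ]
 [ 0.5631 -0.4497  0.006 ]
 [ 0.5942 -0.3949  0.006 ]
 [ 0.5939 -0.3284  0.006 ]]
[0.279, -0.017, -0.155] -0.507 mm 160 rows 6.1 -> [0.43, -0.25, 0.25, -226.9666] j6~-107
[0.366, 0.341, 0.0] 0.0 mm 250 rows 6.0 -> [0.4298, 0.0001, 0.25, -226.9666] j6~-137
[0.244, 0.197, 0.26] 0.0 mm 204 rows 4.9 -> [0.4185, 0.1565, 0.12, -226.9666] j6~-157
```

The lid lies flat: its corners in the scene view fit the 6 mm plane, spanning x 0.41–0.60 and y -0.45 to -0.33. Next are the approach to the arch tab (tool yaw -137.2°) and the swing numbers.

```bash
python3 - <<'E'
from plan import plan
import numpy as np
plan([(.43,-.25,.25,-220.5),(.43,-.02,.25,-170),(.4184,.1566,.15,-137.2),(.4184,.1566,.013,-137.2)],q=[.4372,-.3896,.1725,-270.54])
th=np.radians(101/24*np.arange(25)); P=np.c_[-.356*(1-np.cos(th)),-.356*np.sin(th)]
for k in range(3): print((P[1+8*k:9+8*k]-P[8*k]).round(3).tolist())
E
```

```text
[0.279, -0.017, -0.155] -0.582 mm 160 rows 7.0 -> [0.43, -0.25, 0.25, -220.5208] j6~-100
[0.299, 0.35, 0.0] -0.588 mm 230 rows 7.1 -> [0.4301, -0.0199, 0.25, -169.9859] j6~-77
[-0.038, 0.352, 0.2] -0.381 mm 203 rows 4.9 -> [0.4182, 0.1568, 0.15, -137.2414] j6~-68
[-0.0, -0.001, 0.274] -0.0 mm 137 rows 3.3 -> [0.4185, 0.1564, 0.013, -137.2414] j6~-68
[[-0.001, -0.026], [-0.004, -0.052], [-0.009, -0.078], [-0.015, -0.103], [-0.024, -0.128], [-0.034, -0.152], [-0.046, -0.175], [-0.06, -0.197]]
[[-0.015, -0.021], [-0.032, -0.041], [-0.05, -0.06], [-0.07, -0.077], [-0.091, -0.093], [-0.112, -0.108], [-0.135, -0.12], [-0.159, -0.131]]
[[-0.024, -0.009], [-0.05, -0.017], [-0.075, -0.022], [-0.101, -0.026], [-0.127, -0.027], [-0.153, -0.027], [-0.179, -0.025], [-0.205, -0.021]]
```

Call:
play_rows:
  rows:
    - [[0.5,0.279,-0.017,-0.155,-0.582],[0.5,0.279,-0.017,-0.155,-0.582],[0.5,0.279,-0.017,-0.155,-0.582],[0.5,0.279,-0.017,-0.155,-0.582],[0.5,0.279,-0.017,-0.155,-0.582],[0.5,0.279,-0.017,-0.155,-0.582],[0.5,0.279,-0.017,-0.155,-0.582],[0.5,0.279,-0.017,-0.155,-0.582]]

```text
time_s: 15.27
tcp_pos: [0.4298, -0.2494, 0.2502]
eef_rot: [-180.0, -0.0, 139.9]
contact_force: [-1.3, 0.3, -0.8]
gripper_width: 0.0436
gripper_force: 0.0
```

Call:
play_rows:
  rows:
    - [[0.5,0.299,0.35,0,-0.588],[0.5,0.299,0.35,0,-0.588],[0.5,0.299,0.35,0,-0.588],[0.5,0.299,0.35,0,-0.588],[0.5,0.299,0.35,0,-0.588],[0.5,0.299,0.35,0,-0.588],[0.5,0.299,0.35,0,-0.588],[0.5,0.299,0.35,0,-0.588]]

```text
time_s: 15.93
tcp_pos: [0.4299, -0.0184, 0.2502]
eef_rot: [-180.0, -0.0, -169.7]
contact_force: [1.0, -0.1, -0.2]
gripper_width: 0.0442
gripper_force: 0.0
```

Call:
play_rows:
  rows:
    - [[0.5,-0.038,0.352,0.2,-0.381],[0.5,-0.038,0.352,0.2,-0.381],[0.5,-0.038,0.352,0.2,-0.381],[0.5,-0.038,0.352,0.2,-0.381],[0.5,-0.038,0.352,0.2,-0.381],[0.5,-0.038,0.352,0.2,-0.381],[0.5,-0.038,0.352,0.2,-0.381],[0.5,-0.038,0.352,0.2,-0.381]]

```text
time_s: 16.6
tcp_pos: [0.4182, 0.1564, 0.1503]
eef_rot: [-180.0, -0.1, -137.5]
contact_force: [0.5, -0.8, -0.5]
gripper_width: 0.0435
gripper_force: 0.0
```

```bash
python3 - <<'E'
from h import *
s=r.get_state(); print(s['time_s'],s['tcp_pos'],s['eef_rot'])
i=r.camera_info("wrist"); im=r.capture("wrist")[:,:,::-1]; cv2.imwrite("pics/w7.png",im)
m=cv2.inRange(im,(0,0,0),(45,45,45)); m[215:]=0
n,l,st,ce=cv2.connectedComponentsWithStats(m)
d=np.array([-.7338,-.6794,0]); piv=np.array([.549,.2776,.06])
print("pred tab ends",proj(i,[piv+.140*d,piv+.196*d,piv+.168*d]))
for k in range(1,n):
    if st[k,4]>80:
        c=max(cv2.findContours((l==k).astype(np.uint8),0,1)[0],key=cv2.contourArea); R=cv2.minAreaRect(c); print(st[k],R,plane(i,[R[0]],.06))
E
```

```text
16.6 [0.4182 0.1564 0.1503] [-179.9824   -0.0689 -137.536 ]
pred tab ends [[257.6713 225.795 ]
 [257.3398 173.9988]
 [257.51   200.6155]]
[  2  58  29  32 704] ((16.200000762939453, 73.40000915527344), (33.093807220458984, 25.938386917114258), 63.43495178222656) [[ 0.4864 -0.0878  0.06  ]]
[ 33  96  28  27 359] ((45.847129821777344, 107.7802505493164), (25.112802505493164, 27.03153419494629), 73.61045837402344) [[ 0.4942 -0.0496  0.06  ]]
[250 192  16  23 118] ((257.5, 203.0), (15.0, 22.0), 0.0) [[0.4276 0.1652 0.06  ]]
```

```bash
python3 - <<'E'
import cv2
im=cv2.imread("pics/w7.png"); print([int(v) for v in im[160:236,257].mean(1)]); print([int(v) for v in im[185,235:280].mean(1)])
E
```

```text
[173, 172, 172, 172, 172, 172, 172, 171, 172, 173, 184, 122, 36, 49, 53, 53, 54, 54, 52, 52, 52, 52, 52, 51, 51, 52, 50, 50, 50, 49, 51, 48, 48, 47, 49, 49, 49, 48, 48, 46, 47, 47, 47, 45, 46, 45, 44, 45, 44, 44, 44, 42, 43, 42, 43, 43, 40, 42, 42, 41, 39, 40, 38, 48, 73, 82, 81, 82, 81, 80, 80, 81, 81, 82, 75, 71]
[168, 164, 148, 162, 174, 172, 171, 172, 172, 173, 174, 174, 177, 172, 116, 35, 46, 51, 50, 50, 52, 50, 52, 50, 52, 53, 52, 53, 53, 52, 46, 76, 154, 170, 165, 177, 174, 174, 175, 175, 176, 177, 176, 175, 176]
```

The tab runs from row 171.5 to about 223 against a prediction of 174–226, so it is aligned within 2 mm. I'll descend, grip and swing.

Call:
play_rows:
  rows:
    - [[0.5,0,0,0.05,0],[0.5,0,0,0.1,0],[0.5,0,0,0.15,0],[0.5,0,0,0.19,0],[0.5,0,0,0.22,0],[0.5,0,0,0.25,0],[0.5,0,0,0.274,0],[0.5,0,0,0.274,0]]

```text
time_s: 17.32
tcp_pos: [0.4175, 0.155, 0.0122]
eef_rot: [180.0, -0.1, -137.5]
contact_force: [-0.6, 0.9, 0.1]
gripper_width: 0.044
gripper_force: 0.0
```

Call:
play_rows:
  rows:
    - [[0.6,0,0,0,0],[0.7,0,0,0,0],[1,0,0,0,0],[1,0,0,0,0],[1,0,0,0,0],[1,0,0,0,0],[1,0,0,0,0],[1,0,0,0,0]]
  squeeze: 20

```text
time_s: 17.98
tcp_pos: [0.4189, 0.1569, 0.0143]
eef_rot: [-179.9, 0.1, -137.2]
contact_force: [4.1, -5.2, 2.8]
gripper_width: 0.0176
gripper_force: 20.0
```

Call:
play_rows:
  rows:
    - [[1,-0.001,0,-0.026,0],[1,-0.004,0,-0.052,0],[1,-0.009,0,-0.078,0],[1,-0.015,0,-0.103,0],[1,-0.024,0,-0.128,0],[1,-0.034,0,-0.152,0],[1,-0.046,0,-0.175,0],[1,-0.06,0,-0.197,0]]

```text
time_s: 18.65
tcp_pos: [0.4399, 0.1764, 0.1126]
eef_rot: [-180.0, -0.1, -137.3]
contact_force: [4.4, -3.2, -5.2]
gripper_width: 0.0179
gripper_force: 20.0
```

Call:
play_rows:
  rows:
    - [[1,-0.015,0,-0.021,0],[1,-0.032,0,-0.041,0],[1,-0.05,0,-0.06,0],[1,-0.07,0,-0.077,0],[1,-0.091,0,-0.093,0],[1,-0.112,0,-0.108,0],[1,-0.135,0,-0.12,0],[1,-0.159,0,-0.131,0]]

```text
time_s: 19.32
tcp_pos: [0.4974, 0.2301, 0.1776]
eef_rot: [-180.0, -0.2, -137.3]
contact_force: [-1.3, -3.0, -2.0]
gripper_width: 0.018
gripper_force: 20.0
```

Call:
play_rows:
  rows:
    - [[1,-0.024,0,-0.009,0],[1,-0.05,0,-0.017,0],[1,-0.075,0,-0.022,0],[1,-0.101,0,-0.026,0],[1,-0.127,0,-0.027,0],[1,-0.153,0,-0.027,0],[1,-0.179,0,-0.025,0],[1,-0.205,0,-0.021,0]]

```text
time_s: 19.98
tcp_pos: [0.5736, 0.3012, 0.189]
eef_rot: [180.0, -0.0, -137.2]
contact_force: [-2.6, -0.3, 4.1]
gripper_width: 0.0179
gripper_force: 20.0
```

Call:
play_rows:
  rows:
    - [[1,-0.006,0,0,0],[1,-0.01,0,0.001,0],[1,-0.01,0,0.001,0],[1,-0.01,0,0.001,0],[1,-0.01,0,0.001,0],[1,-0.01,0,0.001,0],[1,-0.01,0,0.001,0],[1,-0.01,0,0.001,0]]

```text
time_s: 20.65
tcp_pos: [0.5769, 0.3043, 0.1881]
eef_rot: [180.0, 0.0, -137.2]
contact_force: [-4.1, 1.3, 6.4]
gripper_width: 0.0177
gripper_force: 20.0
```

Call:
play_rows:
  rows:
    - [[0.8,0,0,0,0],[0.6,0,0,0,0],[0.5,0,0,0,0],[0.5,0,0,0,0],[0.5,0,0,-0.04,0],[0.5,0,0,-0.1,0],[0.5,0,0,-0.16,0],[0.5,0,0,-0.2,0]]

```text
time_s: 21.32
tcp_pos: [0.5781, 0.3044, 0.2903]
eef_rot: [-180.0, 0.1, -137.2]
contact_force: [0.9, 0.2, 0.8]
gripper_width: 0.0437
gripper_force: 0.0
```

```bash
python3 - <<'E'
from h import *
s=r.get_state(); print(s['time_s'],s['tcp_pos'],s['eef_rot'])
T=r.capture("top")[:,:,::-1]; S=r.capture("scene")[:,:,::-1]; cv2.imwrite("pics/t8.png",T); cv2.imwrite("pics/s8.png",S)
a=cv2.resize(T[168:248,243:350],None,fx=4.2,fy=4.2,interpolation=cv2.INTER_CUBIC); b=cv2.resize(S[90:250,160:405],None,fx=1.4,fy=1.4)
H=max(a.shape[0],b.shape[0]); f=lambda x:cv2.copyMakeBorder(x,0,H-x.shape[0],0,0,0)
cv2.imwrite("pics/ts8.png",np.hstack([f(a),f(b)])); print(a.shape,b.shape)
E
```

```text
21.3167 [0.5781 0.3044 0.2903] [-179.9502    0.1364 -137.245 ]
(336, 449, 3) (224, 343, 3)
```

View pics/ts8.png

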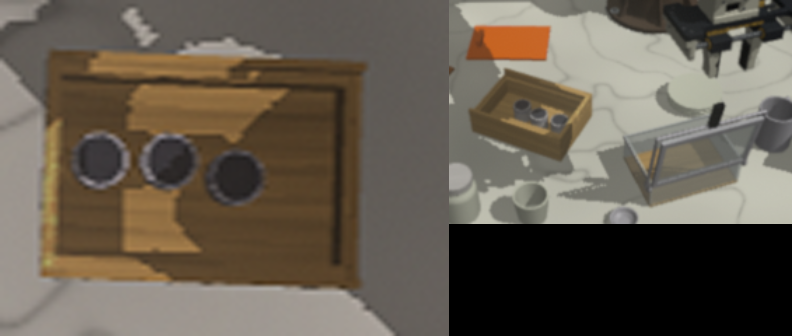

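The left part (top view) shows three tins at crop (100,160), (169,160) and (236,178). On the right, the canister is open with its arch upright. Next I'll locate the tins with a circle finder.

```bash
cat > tins.py <<'E'
from h import *
def find(box,z,im=None,cam="top"):
    i=r.camera_info(cam); im=r.capture(cam)[:,:,::-1] if im is None else im
    x0,y0,x1,y1=box; k=6; g=cv2.resize(cv2.cvtColor(im[y0:y1,x0:x1],cv2.COLOR_BGR2GRAY),None,fx=k,fy=k,interpolation=cv2.INTER_CUBIC)
    c=cv2.HoughCircles(g,cv2.HOUGH_GRADIENT,1,14*k*.8,param1=90,param2=16,minRadius=int(5.6*k),maxRadius=int(8*k))
    if c is None: return None
    c=c[0]; px=(c[:,:2]+.5)/k-.5+[x0,y0]; return np.c_[plane(i,px,z),px,c[:,2]/k]
if __name__=="__main__":
    im=cv2.imread("pics/t8.png"); i=r.camera_info("top")
    print(find((243,168,350,248),.04,im))
    print(plane(i,np.array([[100,160],[169,160],[236,178]])/4.2+[242.6,167.6],.04))
E
python3 tins.py
```

```text
[[  0.5058  -0.0151   0.04   266.5    205.6667   6.75  ]
 [  0.5057  -0.0619   0.04   283.8333 206.       6.05  ]]
[[ 0.5057 -0.0148  0.04  ]
 [ 0.5065 -0.0592  0.04  ]
 [ 0.4957 -0.1025  0.04  ]]
```

Circle fit and picked centres agree: tins at (0.506,-0.015), (0.5065,-0.059) and (0.496,-0.1025). I'll plan the first tin.

```bash
python3 - <<'E'
from plan import plan
plan([(.496,.05,.25,-91.2),(.4957,-.1025,.10,-91.2),(.4957,-.1025,-.001,-91.2),(.4957,-.1025,.10,-91.2),(.5397,.2199,.10,-137.2),(.5397,.2199,.0,-137.2)],q=[.5778,.3037,.287,-137.24])
E
```

```text
[0.465, -0.261, 0.074] -0.536 mm 269 rows 6.5 -> [0.4957, 0.05, 0.25, -91.1742] j6~-7
[0.305, -0.006, 0.3] 0.0 mm 214 rows 5.1 -> [0.4956, -0.1025, 0.1, -91.1742] j6~11
[0.0, -0.0, 0.202] 0.0 mm 101 rows 2.4 -> [0.4956, -0.1025, -0.001, -91.1742] j6~11
[0.0, -0.0, -0.202] 0.0 mm 101 rows 2.4 -> [0.4956, -0.1025, 0.1, -91.1742] j6~11
[-0.646, -0.075, -0.0] 0.536 mm 325 rows 7.8 -> [0.5397, 0.2197, 0.1, -137.24] j6~-69
[-0.0, 0.0, 0.2] -0.0 mm 100 rows 2.4 -> [0.5397, 0.2197, -0.0, -137.24] j6~-69
```

Call:
play_rows:
  rows:
    - [[0.43,0.465,-0.261,0.074,-0.536],[0.43,0.465,-0.261,0.074,-0.536],[0.43,0.465,-0.261,0.074,-0.536],[0.43,0.465,-0.261,0.074,-0.536],[0.43,0.465,-0.261,0.074,-0.536],[0.43,0.465,-0.261,0.074,-0.536],[0.43,0.465,-0.261,0.074,-0.536],[0.43,0.465,-0.261,0.074,-0.536]]

```text
time_s: 22.08
tcp_pos: [0.4931, 0.0473, 0.2498]
eef_rot: [179.9, -0.0, -91.1]
contact_force: [-1.1, 0.2, 0.1]
gripper_width: 0.0499
gripper_force: 0.0
```

Call:
play_rows:
  rows:
    - [[0.43,0.305,-0.006,0.3,0],[0.43,0.305,-0.006,0.3,0],[0.43,0.305,-0.006,0.3,0],[0.43,0.305,-0.006,0.3,0],[0.43,0.305,-0.006,0.3,0],[0.43,0.305,-0.006,0.3,0],[0.43,0.305,-0.006,0.3,0],[0.43,0.305,-0.006,0.3,0]]

```text
time_s: 22.75
tcp_pos: [0.4954, -0.1019, 0.1004]
eef_rot: [180.0, -0.0, -91.2]
contact_force: [1.0, 0.6, 0.1]
gripper_width: 0.05
gripper_force: 0.0
```

```bash
cat > wr.py <<'E'
from tins import *
s=r.get_state(); print(s['time_s'],s['tcp_pos'],s['eef_rot'])
i=r.camera_info("wrist"); im=r.capture("wrist")[:,:,::-1]; cv2.imwrite("pics/wr.png",im)
g=cv2.cvtColor(im,cv2.COLOR_BGR2GRAY)[:229]
c=cv2.HoughCircles(g,cv2.HOUGH_GRADIENT,1,30,param1=80,param2=18,minRadius=17,maxRadius=27)
print(None if c is None else np.c_[c[0],plane(i,c[0][:,:2],.04)])
E
python3 wr.py
python3 -c "
from h import *
i=r.camera_info('wrist');print(proj(i,[[.4957,-.1025,.04],[.5065,-.0592,.04],[.5057,-.015,.04]]))"
```

```text
22.75 [ 0.4954 -0.1019  0.1004] [179.9718  -0.0232 -91.2404]
[[256.5    196.5     17.4      0.4967  -0.1047   0.04  ]]
[[258.5012 197.8688]
 [248.2023 240.9768]
 [250.3369 280.6788]]
```

The wrist view puts the tin at (0.497,-0.105), within 2 mm of the top view. I'll pick it up and carry it over.

Call:
play_rows:
  rows:
    - [[0.43,0.003,0,0.05,0],[0.43,0.003,0,0.1,0],[0.43,0.003,0,0.14,0],[0.43,0.003,0,0.18,0],[0.43,0.003,0,0.202,0],[0.43,0.003,0,0.202,0],[0.6,0.003,0,0.202,0],[1,0.003,0,0.202,0]]
  squeeze: 25

```text
time_s: 23.47
tcp_pos: [0.4967, -0.1025, 0.001]
eef_rot: [-179.8, 0.0, -91.1]
contact_force: [0.1, -0.7, 0.1]
gripper_width: 0.0415
gripper_force: 0.0
```

Call:
play_rows:
  rows:
    - [[1,0,0,0,0],[1,0,0,0,0],[1,0,0,0,0],[1,0,0,0,0],[1,0,0,-0.01,0],[1,0,0,-0.03,0],[1,0,0,-0.05,0],[1,0,0,-0.08,0]]

```text
time_s: 24.13
tcp_pos: [0.4945, -0.1035, 0.0402]
eef_rot: [179.9, -0.0, -91.2]
contact_force: [0.5, -0.1, -0.2]
gripper_width: 0.035
gripper_force: 25.0
```

Call:
play_rows:
  rows:
    - [[1,0,0,-0.04,0],[1,0,0,-0.08,0],[1,0,0,-0.122,0],[1,0,0,-0.122,0],[1,0,0,-0.122,0],[1,0,0,-0.122,0],[1,0,0,-0.122,0],[1,0,0,-0.122,0]]

```text
time_s: 24.8
tcp_pos: [0.4945, -0.1035, 0.0998]
eef_rot: [179.9, -0.0, -91.2]
contact_force: [-0.4, 0.4, -0.2]
gripper_width: 0.0354
gripper_force: 25.0
```

Call:
play_rows:
  rows:
    - [[1,-0.07,-0.008,0,0.06],[1,-0.14,-0.016,0,0.12],[1,-0.21,-0.024,0,0.18],[1,-0.28,-0.032,0,0.24],[1,-0.35,-0.04,0,0.3],[1,-0.42,-0.05,0,0.36],[1,-0.5,-0.06,0,0.42],[1,-0.57,-0.066,0,0.48]]

```text
time_s: 25.47
tcp_pos: [0.5338, 0.183, 0.0998]
eef_rot: [180.0, -0.1, -132.7]
contact_force: [1.0, -1.1, -0.3]
gripper_width: 0.0353
gripper_force: 25.0
```

```bash
python3 - <<'E'
from plan import plan,ax
import numpy as np,json
q=np.array([.4956,-.104,.1]); A=ax(-91.1742); q=q+A.T@np.array([-.57,-.066,0])*.5; y=-91.1742-np.degrees(.48*1.5)
from h import r; print(q,y,r.get_state()['tcp_pos'],r.get_state()['eef_rot'])
plan([(.5397,.2199,.1,-137.2),(.5397,.2199,.0,-137.2),(.5397,.2199,.11,-137.2),(.5065,-.0592,.11,-91.2)],q=[*q,y])
E
```

```text
[0.5344 0.1803 0.1   ] -132.42716124941927 [0.5338 0.183  0.0998] [ 179.9969   -0.0625 -132.6655]
[-0.066, 0.046, 0.0] 0.056 mm 40 rows 1.0 -> [0.5397, 0.2201, 0.1, -137.24] j6~-69
[0.0, -0.0, 0.2] -0.0 mm 100 rows 2.4 -> [0.5397, 0.2201, 0.0, -137.24] j6~-69
[0.0, -0.0, -0.22] -0.0 mm 110 rows 2.6 -> [0.5397, 0.2201, 0.11, -137.24] j6~-69
[0.428, -0.365, 0.0] -0.536 mm 281 rows 6.7 -> [0.5065, -0.0591, 0.11, -91.1742] j6~5
```

Call:
play_rows:
  rows:
    - [[1,-0.03,0.02,0,0.028],[1,-0.066,0.046,0,0.056],[1,-0.066,0.046,0,0.056],[1,-0.066,0.046,0,0.056],[1,-0.066,0.046,0.03,0.056],[1,-0.066,0.046,0.06,0.056],[1,-0.066,0.046,0.09,0.056],[1,-0.066,0.046,0.12,0.056]]

```text
time_s: 26.13
tcp_pos: [0.5388, 0.2195, 0.0396]
eef_rot: [180.0, -0.0, -137.2]
contact_force: [1.0, 0.3, 0.0]
gripper_width: 0.0353
gripper_force: 25.0
```

Call:
play_rows:
  rows:
    - [[1,0,0,0.02,0],[1,0,0,0.04,0],[1,0,0,0.06,0],[1,0,0,0.07,0],[1,0,0,0.078,0],[1,0,0,0.078,0],[1,0,0,0.078,0],[1,0,0,0.078,0]]

```text
time_s: 26.8
tcp_pos: [0.5395, 0.221, 0.0018]
eef_rot: [-180.0, 0.0, -137.2]
contact_force: [-0.2, -0.2, 0.1]
gripper_width: 0.0349
gripper_force: 25.0
```

Call:
play_rows:
  rows:
    - [[0.8,0,0,0,0],[0.6,0,0,0,0],[0.52,0,0,0,0],[0.52,0,0,0,0],[0.52,0,0,0,0],[0.52,0,0,-0.02,0],[0.52,0,0,-0.06,0],[0.52,0,0,-0.12,0]]

```text
time_s: 27.47
tcp_pos: [0.5377, 0.2197, 0.0605]
eef_rot: [180.0, -0.3, -137.3]
contact_force: [-0.1, 0.5, 0.5]
gripper_width: 0.042
gripper_force: 0.0
```

Call:
play_rows:
  rows:
    - [[0.43,0,0,-0.06,0],[0.43,0,0,-0.098,0],[0.43,0.05,-0.05,-0.098,-0.06],[0.43,0.1,-0.09,-0.098,-0.12],[0.43,0.16,-0.14,-0.098,-0.18],[0.43,0.22,-0.19,-0.098,-0.26],[0.43,0.29,-0.25,-0.098,-0.34],[0.43,0.36,-0.31,-0.098,-0.42]]

```text
time_s: 28.13
tcp_pos: [0.5135, -0.0031, 0.1115]
eef_rot: [-179.9, 0.0, -101.4]
contact_force: [0.8, -0.3, 0.4]
gripper_width: 0.0499
gripper_force: 0.0
```

Call:
play_rows:
  rows:
    - [[0.43,0.106,0.001,0,-0.116],[0.43,0.106,0.001,0,-0.116],[0.43,0.106,0.001,0,-0.116],[0.43,0.106,0.001,0,-0.116],[0.43,0.106,0.001,0,-0.116],[0.43,0.106,0.001,0,-0.116],[0.43,0.106,0.001,0,-0.116],[0.43,0.106,0.001,0,-0.116]]

```text
time_s: 28.8
tcp_pos: [0.503, -0.0524, 0.1105]
eef_rot: [180.0, -0.0, -91.7]
contact_force: [-0.0, -0.5, -0.1]
gripper_width: 0.0502
gripper_force: 0.0
```

```bash
python3 wr.py; python3 -c "
from tins import *
im=r.capture('top')[:,:,::-1]; cv2.imwrite('pics/t9.png',im)
print(find((243,168,350,248),.04,im)); print(find((125,160,225,250),.04,im))
i=r.camera_info('wrist');print(proj(i,[[.5065,-.0592,.04],[.5057,-.015,.04]]))"
```

```text
28.8 [ 0.503  -0.0524  0.1105] [179.9996  -0.0004 -91.7112]
[[255.5    188.5     17.4      0.5051  -0.0601   0.04  ]]
None
None
[[253.9839 189.6604]
 [256.3011 232.6248]]
```

The last shift was off by 8 mm because I wrote it in the turned axes. The wrist view puts tin 2 at (0.505,-0.060). I'll correct during the descent.

Call:
play_rows:
  rows:
    - [[0.43,0.014,-0.006,0,0],[0.43,0.014,-0.006,0.05,0],[0.43,0.014,-0.006,0.1,0],[0.43,0.014,-0.006,0.15,0],[0.43,0.014,-0.006,0.19,0],[0.43,0.014,-0.006,0.222,0],[0.43,0.014,-0.006,0.222,0],[0.6,0.014,-0.006,0.222,0]]

```text
time_s: 29.57
tcp_pos: [0.5052, -0.0608, -0.0011]
eef_rot: [179.9, -0.0, -91.8]
contact_force: [0.0, 0.3, -0.4]
gripper_width: 0.0469
gripper_force: 0.0
```

Call:
play_rows:
  rows:
    - [[1,0,0,0,0],[1,0,0,0,0],[1,0,0,0,0],[1,0,0,0,0],[1,0,0,-0.01,0],[1,0,0,-0.03,0],[1,0,0,-0.05,0],[1,0,0,-0.08,0]]

```text
time_s: 30.23
tcp_pos: [0.505, -0.0604, 0.0402]
eef_rot: [179.9, -0.0, -91.8]
contact_force: [-0.0, -1.0, -0.2]
gripper_width: 0.0357
gripper_force: 25.0
```

Call:
play_rows:
  rows:
    - [[1,0,0,-0.04,0],[1,0,0,-0.08,0],[1,0,0,-0.122,0],[1,0,0,-0.122,0],[1,0,0,-0.122,0],[1,0,0,-0.122,0],[1,0,0,-0.122,0],[1,0,0,-0.122,0]]

```text
time_s: 30.9
tcp_pos: [0.5049, -0.0604, 0.0999]
eef_rot: [179.9, -0.0, -91.8]
contact_force: [0.2, -0.3, -0.8]
gripper_width: 0.0349
gripper_force: 25.0
```

```bash
python3 - <<'E'
from plan import plan
from h import r
s=r.get_state();q=[*s['tcp_pos'],s['eef_rot'][2]];print(q,s['gripper_width'],s['gripper_force'])
plan([(.50,.06,.1,-112),(.4909,.2727,.1,-137.2),(.4909,.2727,.001,-137.2),(.4909,.2727,.125,-137.2),(.50,.12,.125,-112),(.5057,-.015,.12,-91.2)],q=q)
E
```

```text
[np.float64(0.5049348440855722), np.float64(-0.06040492844802741), np.float64(0.09985695714486656), np.float64(-91.76919082276679)] 0.03490043203187934 24.999739229679108
[-0.24, 0.017, -0.0] 0.235 mm 120 rows 2.9 -> [0.5001, 0.0598, 0.0999, -111.966] j6~-29
[-0.388, 0.176, -0.0] 0.294 mm 213 rows 5.1 -> [0.4911, 0.2726, 0.0999, -137.2334] j6~-76
[0.0, 0.0, 0.198] -0.0 mm 99 rows 2.4 -> [0.4911, 0.2726, 0.0009, -137.2334] j6~-76
[0.0, 0.0, -0.248] -0.0 mm 124 rows 3.0 -> [0.4911, 0.2726, 0.1249, -137.2334] j6~-76
[0.194, -0.236, -0.0] -0.294 mm 153 rows 3.7 -> [0.5, 0.1201, 0.1249, -111.966] j6~-35
[0.246, -0.112, 0.01] -0.242 mm 135 rows 3.2 -> [0.5059, -0.0149, 0.1199, -91.1676] j6~1
```

Call:
play_rows:
  rows:
    - [[1,-0.04,0.003,0,0.04],[1,-0.1,0.007,0,0.1],[1,-0.16,0.011,0,0.16],[1,-0.24,0.017,0,0.235],[1,-0.24,0.017,0,0.235],[1,-0.24,0.017,0,0.235],[1,-0.24,0.017,0,0.235],[1,-0.24,0.017,0,0.235]]

```text
time_s: 31.57
tcp_pos: [0.5004, 0.0592, 0.1]
eef_rot: [180.0, -0.1, -111.9]
contact_force: [-0.4, 0.1, -0.4]
gripper_width: 0.0349
gripper_force: 25.0
```

Call:
play_rows:
  rows:
    - [[1,-0.06,0.027,0,0.045],[1,-0.12,0.054,0,0.09],[1,-0.18,0.082,0,0.135],[1,-0.24,0.109,0,0.18],[1,-0.31,0.141,0,0.235],[1,-0.388,0.176,0,0.294],[1,-0.388,0.176,0,0.294],[1,-0.388,0.176,0,0.294]]

```text
time_s: 32.23
tcp_pos: [0.4919, 0.2736, 0.0999]
eef_rot: [-180.0, -0.0, -137.1]
contact_force: [-1.3, -0.3, -0.7]
gripper_width: 0.0348
gripper_force: 25.0
```

Call:
play_rows:
  rows:
    - [[1,0,0,0,0],[1,0,0,0.04,0],[1,0,0,0.08,0],[1,0,0,0.12,0],[1,0,0,0.15,0],[1,0,0,0.175,0],[1,0,0,0.198,0],[1,0,0,0.198,0]]

```text
time_s: 32.9
tcp_pos: [0.4915, 0.2703, 0.0]
eef_rot: [-180.0, -0.1, -137.3]
contact_force: [1.1, -0.4, -1.2]
gripper_width: 0.035
gripper_force: 25.0
```

Call:
play_rows:
  rows:
    - [[1,0,0,0,0],[0.8,0,0,0,0],[0.6,0,0,0,0],[0.52,0,0,0,0],[0.52,0,0,0,0],[0.52,0,0,0,0],[0.52,0,0,-0.03,0],[0.52,0,0,-0.08,0]]

```text
time_s: 33.57
tcp_pos: [0.4901, 0.2714, 0.0397]
eef_rot: [-180.0, -0.3, -137.2]
contact_force: [-0.0, 0.5, -0.2]
gripper_width: 0.0422
gripper_force: 0.0
```

Call:
play_rows:
  rows:
    - [[0.43,0,0,-0.08,0],[0.43,0,0,-0.168,0],[0.43,0,0,-0.168,0],[0.43,0.194,-0.236,-0.168,-0.294],[0.43,0.194,-0.236,-0.168,-0.294],[0.43,0.194,-0.236,-0.168,-0.294],[0.43,0.194,-0.236,-0.168,-0.294],[0.43,0.194,-0.236,-0.168,-0.294]]

```text
time_s: 34.23
tcp_pos: [0.4997, 0.1161, 0.1257]
eef_rot: [180.0, -0.0, -111.8]
contact_force: [0.3, 0.2, 0.5]
gripper_width: 0.0496
gripper_force: 0.0
```

Call:
play_rows:
  rows:
    - [[0.43,0.246,-0.112,0.01,-0.242],[0.43,0.246,-0.112,0.01,-0.242],[0.43,0.246,-0.112,0.01,-0.242],[0.43,0.246,-0.112,0.01,-0.242],[0.43,0.246,-0.112,0.01,-0.242],[0.43,0.246,-0.112,0.01,-0.242],[0.43,0.246,-0.112,0.01,-0.242],[0.43,0.246,-0.112,0.01,-0.242]]

```text
time_s: 34.9
tcp_pos: [0.5068, -0.014, 0.1206]
eef_rot: [-180.0, 0.0, -91.1]
contact_force: [-1.1, -0.0, -0.2]
gripper_width: 0.0497
gripper_force: 0.0
```

```bash
python3 wr.py; python3 -c "
from h import *
i=r.camera_info('wrist');print(proj(i,[[.5057,-.015,.04]]))"
```

```text
34.9 [ 0.5068 -0.014   0.1206] [-179.9788    0.0099  -91.1443]
[[259.5    190.5     18.2      0.5053  -0.0167   0.04  ]]
[[259.1041 192.0891]]
```

Call:
play_rows:
  rows:
    - [[0.43,0.002,0,0,0],[0.43,0.002,0,0.06,0],[0.43,0.002,0,0.12,0],[0.43,0.002,0,0.17,0],[0.43,0.002,0,0.21,0],[0.43,0.002,0,0.242,0],[0.43,0.002,0,0.242,0],[0.6,0.002,0,0.242,0]]

```text
time_s: 35.62
tcp_pos: [0.5061, -0.0155, -0.001]
eef_rot: [179.9, -0.1, -91.1]
contact_force: [0.4, -0.1, -0.2]
gripper_width: 0.0473
gripper_force: 0.0
```

Call:
play_rows:
  rows:
    - [[1,0,0,0,0],[1,0,0,0,0],[1,0,0,0,0],[1,0,0,0,0],[1,0,0,-0.01,0],[1,0,0,-0.03,0],[1,0,0,-0.05,0],[1,0,0,-0.08,0]]

```text
time_s: 36.28
tcp_pos: [0.5061, -0.016, 0.0402]
eef_rot: [179.9, -0.0, -91.2]
contact_force: [0.8, -1.2, -0.9]
gripper_width: 0.0352
gripper_force: 25.0
```

Call:
play_rows:
  rows:
    - [[1,0,0,-0.04,0],[1,0,0,-0.08,0],[1,0,0,-0.122,0],[1,0,0,-0.122,0],[1,0,0,-0.122,0],[1,0,0,-0.122,0],[1,0,0,-0.122,0],[1,0,0,-0.122,0]]

```text
time_s: 36.95
tcp_pos: [0.506, -0.016, 0.0999]
eef_rot: [179.9, -0.0, -91.2]
contact_force: [0.0, 0.2, -0.3]
gripper_width: 0.035
gripper_force: 25.0
```

```bash
python3 - <<'E'
from plan import plan
from h import *
s=r.get_state();q=[*s['tcp_pos'],s['eef_rot'][2]];print(q,s['gripper_width'],s['gripper_force'])
plan([(.48,.09,.1,-112),(.48,.2137,.1,-137.2),(.48,.2137,.001,-137.2),(.48,.2137,.2,-137.2),(.42,.0,.25,-137.2)],q=q)
from tins import find
im=r.capture('top')[:,:,::-1]; cv2.imwrite('pics/t10.png',im); print(find((125,160,225,250),.04,im))
print(proj(r.camera_info("top"),[[.5397,.2199,.04],[.4909,.2727,.04],[.48,.2137,.04]]))
E
```

```text
[np.float64(0.5059606334110164), np.float64(-0.01595345772859666), np.float64(0.09985844055799331), np.float64(-91.1713162885383)] 0.03503064080945697 24.99874323606491
[-0.211, 0.056, -0.0] 0.242 mm 109 rows 2.9 -> [0.4801, 0.0901, 0.0999, -111.9697] j6~-33
[-0.229, 0.093, -0.0] 0.294 mm 124 rows 3.5 -> [0.4798, 0.2137, 0.0999, -137.2371] j6~-71
[-0.0, -0.0, 0.198] -0.0 mm 99 rows 2.4 -> [0.4798, 0.2137, 0.0009, -137.2371] j6~-71
[-0.0, -0.0, -0.398] -0.0 mm 199 rows 4.8 -> [0.4798, 0.2137, 0.1999, -137.2371] j6~-71
[0.378, -0.232, -0.1] -0.0 mm 227 rows 5.5 -> [0.4198, 0.0002, 0.2499, -137.2371] j6~-47
None
[[179.4942 191.5241]
 [159.1082 209.2857]
 [181.0989 213.7335]]
```

```bash
python3 - <<'E'
import cv2
im=cv2.imread("pics/t10.png"); cv2.imwrite("pics/t10c.png",cv2.resize(im[150:255,115:350],None,fx=3.4,fy=3.4,interpolation=cv2.INTER_CUBIC))
E
```

```text
(no output)
```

View pics/t10c.png

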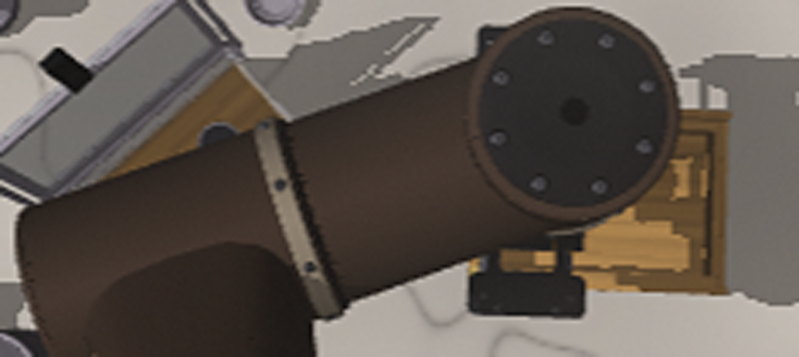

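The crop shows tin 1's top at (217,133), within about 6 mm of where I put it. The arm hides tin 2, so I'll check it numerically in the scene camera.

```bash
python3 - <<'E'
from h import *
i=r.camera_info("scene"); im=r.capture("scene")[:,:,::-1]; cv2.imwrite("pics/s11.png",im)
old=cv2.imread("pics/s8.png")
d=cv2.absdiff(im,old).max(2); m=(d>25).astype(np.uint8); 
quad=proj(i,[[.505+a*.734-b*.679,.2368+a*.679+b*.734,z] for a,b,z in [(-61,-86,.006),(61,-86,.006),(61,86,.006),(-61,86,.006)] for a,b in [(a/1000,b/1000)]])
q=np.zeros_like(m); cv2.fillPoly(q,[quad.astype(np.int32)],1); print(quad.round(0).tolist())
print("pred tops",proj(i,[[.5397,.2199,.04],[.4909,.2727,.04],[.48,.2137,.04]]).round(1).tolist())
n,l,st,ce=cv2.connectedComponentsWithStats(m*q); print([(st[k].tolist(),ce[k].round(1).tolist()) for k in range(1,n) if st[k,4]>20])
g=cv2.cvtColor(im,cv2.COLOR_BGR2GRAY)
x0,y0,x1,y1=285,165,375,235
for y in range(y0,y1,2): print(y,''.join("%x"%(v//16) for v in g[y,x0:x1]))
E
```

```text
[[286.0, 203.0], [303.0, 236.0], [364.0, 219.0], [343.0, 188.0]]
pred tops [[315.1, 209.2], [340.3, 202.4], [320.2, 193.3]]
[([332, 201, 10, 9, 51], [336.6, 206.2]), ([313, 204, 10, 8, 50], [316.8, 207.3])]
165 bbbbbbbbbbbbbbbbbbbbbbbba877777766666667789aabbaaaaaaaaaaaaaaa97422222247aaaaaaaaaaaaaaaaa
167 bbbbbbbbbbbbbbbbbbbbbbbbbba8777777666666666677788999aaa999998985222222259abaaaaaaaaaaaaaaa
169 bbbbbbbbbbbbbbbbbbbbbbbbbbbbaa877777766666666667777778898889886322222248aaaaabaaaaaaa9aaaa
171 bbbbbbbbbbbbbbbbbbbbbbbbbbbbbbbaaa98777766666677667777788999974222222269aaaaaaaaaa999aaa9a
173 bbbbbbbbbbbbbbbbbbbbbbbbbbbbbbbbbbbbaaaa9988887777778888888764222222258aaa9999999999999888
175 bbbbbbbbbbbbbbbbbbbbbbbbbbbbbbbbbbbbbbbbbbbaaa998888888888886322222247aa99a999998888899889
177 bbbbbbbbbbbbbbbbbbbbbbbbbbbbbbbbbbbaaa9998888888888888888886322222236899888777788899999998
179 bbbbbbbbbbbbbbbbbbbbbbbbbbaaaa999888888888888888888888899875322222356778889999999987766555
181 abbbbbbbbbbbbbbbbaaaaa99988888888888888888888888888999999887545667899999998777655555556666
183 aaaababbbaaaaa99988888888888888888
[... 1731 characters left out ...]
66666666666666666676677778abbbbbbbb
221 77777777655444444555455666666666666666666666666666666666666666666666777777889aaabbbbbbbbbb
223 777777777665444445555566666666666666666666666666666666666666677776788899aaaaaaabbbbbbbbbbb
225 777777777766554445676666666666666666666666666666666666677777778999aaaaaaaabbbaaaaabbbbbbbb
227 777777777776655444566666666666666666666666666666777778899aaabbbbbbbbbbbbbbbbbbbbbbaaabbbbb
229 77777777776665445556666666666666666666666777777889aabbbbbbbbbbbbbbbbbbbbbbbbbbbbbbbbaabbbb
231 7777666666666654455666666666666666777777789aaabbbbbbbbbbbbbbbbbbbbbbbbbbbbbbbbbbbbbbbaabbb
233 666666667777776655666666667777777789aaabbbbbbbbbbbbbbbbbbbbbbbbbbbbbbbbbbbbbbbbbbbbbbaabbb
```

Two change blobs sit near the predicted tin 1 and tin 2 tops, and neither is at the third spot. I'll place tin 3.

Call:
play_rows:
  rows:
    - [[1,-0.04,0.01,0,0.045],[1,-0.1,0.026,0,0.11],[1,-0.16,0.042,0,0.18],[1,-0.211,0.056,0,0.242],[1,-0.211,0.056,0,0.242],[1,-0.211,0.056,0,0.242],[1,-0.211,0.056,0,0.242],[1,-0.211,0.056,0,0.242]]

```text
time_s: 37.72
tcp_pos: [0.4806, 0.0896, 0.1002]
eef_rot: [180.0, -0.0, -111.9]
contact_force: [-0.3, -0.2, -0.9]
gripper_width: 0.0353
gripper_force: 25.0
```

Call:
play_rows:
  rows:
    - [[1,-0.05,0.02,0,0.06],[1,-0.1,0.04,0,0.12],[1,-0.15,0.06,0,0.18],[1,-0.19,0.077,0,0.24],[1,-0.229,0.093,0,0.294],[1,-0.229,0.093,0,0.294],[1,-0.229,0.093,0,0.294],[1,-0.229,0.093,0,0.294]]

```text
time_s: 38.38
tcp_pos: [0.4803, 0.2128, 0.1002]
eef_rot: [180.0, -0.1, -137.2]
contact_force: [-0.4, 0.6, 0.0]
gripper_width: 0.0352
gripper_force: 25.0
```

Call:
play_rows:
  rows:
    - [[1,0,0,0.03,0],[1,0,0,0.06,0],[1,0,0,0.09,0],[1,0,0,0.12,0],[1,0,0,0.15,0],[1,0,0,0.175,0],[1,0,0,0.198,0],[1,0,0,0.198,0]]

```text
time_s: 39.05
tcp_pos: [0.4799, 0.212, -0.0]
eef_rot: [-180.0, -0.1, -137.3]
contact_force: [0.1, -0.3, 0.4]
gripper_width: 0.0352
gripper_force: 25.0
```

Call:
play_rows:
  rows:
    - [[1,0,0,0,0],[0.8,0,0,0,0],[0.6,0,0,0,0],[0.52,0,0,0,0],[0.52,0,0,0,0],[0.52,0,0,0,0],[0.52,0,0,-0.03,0],[0.52,0,0,-0.08,0]]

```text
time_s: 39.72
tcp_pos: [0.4787, 0.2126, 0.0398]
eef_rot: [180.0, -0.3, -137.2]
contact_force: [0.4, 0.5, 0.2]
gripper_width: 0.0417
gripper_force: 0.0
```

Call:
play_rows:
  rows:
    - [[0.5,0,0,-0.08,0],[0.5,0,0,-0.16,0],[0.5,0,0,-0.24,0],[0.5,0,0,-0.318,0],[0.5,0,0,-0.318,0],[0.5,0,0,-0.318,0],[0.5,0,0,-0.318,0],[0.5,0,0,-0.318,0]]

```text
time_s: 40.38
tcp_pos: [0.4796, 0.2134, 0.1993]
eef_rot: [180.0, -0.1, -137.2]
contact_force: [-0.1, 0.7, 0.4]
gripper_width: 0.0442
gripper_force: 0.0
```

Call:
play_rows:
  rows:
    - [[0.5,0.378,-0.232,-0.1,0],[0.5,0.378,-0.232,-0.1,0],[0.5,0.378,-0.232,-0.1,0],[0.5,0.378,-0.232,-0.1,0],[0.5,0.378,-0.232,-0.1,0],[0.5,0.378,-0.232,-0.1,0],[0.5,0.378,-0.232,-0.1,0],[0.5,0.378,-0.232,-0.1,0]]

```text
time_s: 41.05
tcp_pos: [0.4198, -0.0006, 0.2498]
eef_rot: [180.0, -0.0, -137.4]
contact_force: [0.1, -0.6, -0.2]
gripper_width: 0.0433
gripper_force: 0.0
```

```bash
python3 - <<'E'
from h import *
from tins import find
s=r.get_state(); print(s['time_s'],s['tcp_pos'],s['eef_rot'])
i=r.camera_info("top"); im=r.capture("top")[:,:,::-1]; S=r.capture("scene")[:,:,::-1]; cv2.imwrite("pics/t12.png",im); cv2.imwrite("pics/s12.png",S)
print(find((125,160,225,250),.04,im)); print("box",find((243,168,350,248),.04,im))
a=cv2.resize(im[150:255,115:235],None,fx=4,fy=4,interpolation=cv2.INTER_CUBIC); b=cv2.resize(S[140:245,275:380],None,fx=3,fy=3,interpolation=cv2.INTER_CUBIC)
b=cv2.copyMakeBorder(b,0,a.shape[0]-b.shape[0],0,0,0); cv2.imwrite("pics/c12.png",np.hstack([a,b])); print(np.hstack([a,b]).shape)
E
```

```text
41.05 [ 0.4198 -0.0006  0.2498] [ 179.9735   -0.0482 -137.3539]
[[  0.4806   0.2171   0.04   179.8333 213.5      6.2167]
 [  0.4917   0.273    0.04   159.     209.       6.65  ]
 [  0.5389   0.2185   0.04   180.     191.8333   6.3167]
 [  0.4578   0.1666   0.04   198.5    222.3333   7.1167]]
box None
(420, 795, 3)
```

The circle finder puts the three tins where I placed them. I'll check the fourth circle, outside the canister's front, and that the box is empty.

```bash
python3 - <<'E'
import cv2,numpy as np
im=cv2.imread("pics/t12.png"); old=cv2.imread("pics/top0.png")
g=cv2.cvtColor(im,6)
for y in range(212,236,2): print(''.join("%x"%(v//16) for v in g[y,184:214]))
t5=cv2.imread("pics/t5.png"); b=cv2.cvtColor(im,6)
print("box")
for y in range(184,236,3): print(''.join("%x"%(v//16) for v in b[y,250:332]))
E
```

```text
335644444444457875445665666666
334544444445788545666555555566
338734444789744566666665555555
575344578753456666666666666555
467778975435666666666666666658
778998545666666666666666658aaa
899744566666666666666668aaaaaa
75445666666666666666658aaaaaaa
43566666666666666658aaaaaaaaaa
5666666666666666658aaaaaaaaaaa
66666666666666658aaaaaaaaaaa85
66666666666668aaaaaaaaab842122
box
aaa99a9999999999999988888888888888777777777777754443444444444444445555677777778876
aaa9899744444444433334333333333333333333444444456666567777777888888888888888888766
aaa8789744444455555555546888888888888888888888888888888888888888888888887557888766
9987898644444444444444467777777777777422222478777777777777777777777777776557788666
99a8898644444444444444467777777776322222222222576666666666666666666666665557778666
aaa9998655555555555444468888787422222233322234423677777777777777777777776557887666
aaa8898655555554332233333333333333333333322222222224677777777777777777776457887666
aaa9997544333333333333332222222222233333333333332222226877777777777777776467777666
aa98983333333332222222222222222222222222222222333333322236777777777777776467777666
a843333333222222222222222222222222222334443222222223333332236888888888875467777666
3333332222222245334322222222222222222234442222222222222333332158777778875467777666
3333222222222222222222222222222222222222222222222222222222333322378888875468777666
3222222222222222222222222222222222222222222222222222222222223333214777775467787666
2222222222222222222222222222222222222222222222222222222222222233332587775467787666
2222222222222222222222222222222222222222222222222222222344432222333236775577776666
3432222222222222222222222222222222222222222222222222222344432222233323675567776666
4444222222222222222222222222222222222222222222222222222222222222223332478887776666
2222222222222222222222222222222222222222222222222222222222222222222333268644445666
```

The fourth circle is only a shadow edge, and there is no tin left in the visible part of the box. Now I'll close the arch.

```bash
python3 - <<'E'
from plan import plan
import numpy as np
plan([(.46,.13,.30,-137.2),(.574,.301,.29,-137.2),(.574,.301,.188,-137.2)],q=[.4198,.0002,.2499,-137.2371])
th=np.radians(100.5-100.5/24*np.arange(25)); P=np.c_[.356*np.cos(th),-.356*np.sin(th)]
for k in range(3): print((P[1+8*k:9+8*k]-P[8*k]).round(3).tolist())
E
```

```text
[-0.235, 0.136, -0.1] -0.0 mm 145 rows 3.5 -> [0.4599, 0.1299, 0.2999, -137.2371] j6~-63
[-0.4, 0.096, 0.02] -0.0 mm 206 rows 4.9 -> [0.5741, 0.3009, 0.2899, -137.2371] j6~-75
[0.0, 0.0, 0.204] -0.0 mm 102 rows 2.4 -> [0.5741, 0.3009, 0.1879, -137.2371] j6~-75
[[0.026, -0.004], [0.052, -0.006], [0.078, -0.006], [0.104, -0.004], [0.129, -0.0], [0.155, 0.006], [0.18, 0.013], [0.204, 0.022]]
[[0.024, 0.011], [0.046, 0.024], [0.068, 0.038], [0.089, 0.054], [0.108, 0.071], [0.126, 0.09], [0.143, 0.11], [0.158, 0.131]]
[[0.014, 0.022], [0.025, 0.045], [0.036, 0.069], [0.044, 0.094], [0.051, 0.119], [0.055, 0.145], [0.058, 0.17], [0.059, 0.196]]
```

Call:
play_rows:
  rows:
    - [[0.5,-0.235,0.136,-0.1,0],[0.5,-0.235,0.136,-0.1,0],[0.5,-0.235,0.136,-0.1,0],[0.5,-0.235,0.136,-0.1,0],[0.5,-0.235,0.136,-0.1,0],[0.5,-0.235,0.136,-0.1,0],[0.5,-0.235,0.136,-0.1,0],[0.5,-0.235,0.136,-0.1,0]]

```text
time_s: 41.82
tcp_pos: [0.46, 0.1298, 0.2996]
eef_rot: [180.0, -0.1, -137.2]
contact_force: [-0.1, 0.2, -0.3]
gripper_width: 0.044
gripper_force: 0.0
```

Call:
play_rows:
  rows:
    - [[0.5,-0.4,0.096,0.02,0],[0.5,-0.4,0.096,0.02,0],[0.5,-0.4,0.096,0.02,0],[0.5,-0.4,0.096,0.02,0],[0.5,-0.4,0.096,0.02,0],[0.5,-0.4,0.096,0.02,0],[0.5,-0.4,0.096,0.02,0],[0.5,-0.4,0.096,0.02,0]]

```text
time_s: 42.48
tcp_pos: [0.5746, 0.3003, 0.2897]
eef_rot: [-180.0, -0.1, -137.3]
contact_force: [0.3, -0.9, -0.0]
gripper_width: 0.0439
gripper_force: 0.0
```

Call:
play_rows:
  rows:
    - [[0.5,0,0,0.03,0],[0.5,0,0,0.06,0],[0.5,0,0,0.09,0],[0.5,0,0,0.12,0],[0.5,0,0,0.15,0],[0.5,0,0,0.18,0],[0.5,0,0,0.204,0],[0.5,0,0,0.204,0]]

```text
time_s: 43.15
tcp_pos: [0.5733, 0.2994, 0.1867]
eef_rot: [180.0, -0.2, -137.3]
contact_force: [0.1, -0.4, -0.1]
gripper_width: 0.0436
gripper_force: 0.0
```

Call:
play_rows:
  rows:
    - [[0.5,0,0,0,0],[0.7,0,0,0,0],[1,0,0,0,0],[1,0,0,0,0],[1,0,0,0,0],[1,0,0,0,0],[1,0,0,0,0],[1,0,0,0,0]]
  squeeze: 20

```text
time_s: 43.82
tcp_pos: [0.5744, 0.3019, 0.189]
eef_rot: [180.0, 0.0, -137.2]
contact_force: [-4.4, 2.6, 4.2]
gripper_width: 0.0177
gripper_force: 20.0
```

Call:
play_rows:
  rows:
    - [[1,0.026,0,-0.004,0],[1,0.052,0,-0.006,0],[1,0.078,0,-0.006,0],[1,0.104,0,-0.004,0],[1,0.129,0,0,0],[1,0.155,0,0.006,0],[1,0.18,0,0.013,0],[1,0.204,0,0.022,0]]

```text
time_s: 44.48
tcp_pos: [0.5006, 0.2329, 0.1788]
eef_rot: [180.0, 0.3, -137.2]
contact_force: [-1.4, 4.1, 3.9]
gripper_width: 0.0181
gripper_force: 20.0
```

Call:
play_rows:
  rows:
    - [[1,0.024,0,0.011,0],[1,0.046,0,0.024,0],[1,0.068,0,0.038,0],[1,0.089,0,0.054,0],[1,0.108,0,0.071,0],[1,0.126,0,0.09,0],[1,0.143,0,0.11,0],[1,0.158,0,0.131,0]]

```text
time_s: 45.15
tcp_pos: [0.4415, 0.1778, 0.1123]
eef_rot: [-180.0, 0.0, -137.2]
contact_force: [-2.3, 0.7, 3.8]
gripper_width: 0.0178
gripper_force: 20.0
```

Call:
play_rows:
  rows:
    - [[1,0.014,0,0.022,0],[1,0.025,0,0.045,0],[1,0.036,0,0.069,0],[1,0.044,0,0.094,0],[1,0.051,0,0.119,0],[1,0.055,0,0.145,0],[1,0.058,0,0.17,0],[1,0.059,0,0.19,0]]

```text
time_s: 45.82
tcp_pos: [0.4193, 0.157, 0.0161]
eef_rot: [-180.0, -0.1, -137.2]
contact_force: [-3.5, -1.6, 2.6]
gripper_width: 0.0174
gripper_force: 20.0
```

Call:
play_rows:
  rows:
    - [[0.8,0,0,0,0],[0.5,0,0,0,0],[0.5,0,0,0,0],[0.5,0,0,-0.03,0],[0.5,0,0,-0.07,0],[0.5,0,0,-0.1,0],[0.7,0,0,-0.1,0],[1,0,0,-0.1,0]]

```text
time_s: 46.48
tcp_pos: [0.4212, 0.1591, 0.0685]
eef_rot: [180.0, 0.2, -137.2]
contact_force: [0.3, 0.3, 0.8]
gripper_width: 0.0351
gripper_force: 0.0
```

Call:
play_rows:
  rows:
    - [[1,0,0,0,0],[1,0,0,0,0],[1,0,0,0,0],[1,0,0,0.02,0],[1,0,0,0.04,0],[1,0,0,0.055,0],[1,0,0,0.06,0],[1,0,0,0.06,0]]

```text
time_s: 47.15
tcp_pos: [0.4197, 0.1577, 0.0361]
eef_rot: [-180.0, -0.1, -137.2]
contact_force: [0.7, 0.2, -0.6]
gripper_width: 0.0003
gripper_force: 0.0
```

Call:
play_rows:
  rows:
    - [[1,0,0,0.001,0],[1,0,0,0.003,0],[1,0,0,0.005,0],[1,0,0,0.007,0],[1,0,0,0.009,0],[1,0,0,0.01,0],[1,0,0,0.01,0],[1,0,0,0.01,0]]

```text
time_s: 47.82
tcp_pos: [0.4204, 0.1583, 0.0322]
eef_rot: [-180.0, 0.0, -137.2]
contact_force: [-0.8, 0.3, 2.8]
gripper_width: 0.0007
gripper_force: 1.3
```

Call:
play_rows:
  rows:
    - [[1,0,0,0.001,0],[1,0,0,0.002,0],[1,0,0,0.003,0],[1,0,0,0.004,0],[1,0,0,0.005,0],[1,0,0,0.006,0],[1,0,0,0.006,0],[1,0,0,0.006,0]]

```text
time_s: 48.48
tcp_pos: [0.4206, 0.1583, 0.0315]
eef_rot: [-180.0, 0.1, -137.2]
contact_force: [-12.9, -3.1, 36.8]
gripper_width: 0.0005
gripper_force: 18.7
```

It is firmly at the stop (37 N). I'll back off and take a final look.

Call:
play_rows:
  rows:
    - [[1,0,0,-0.01,0],[1,0,0,-0.04,0],[1,0,0,-0.1,0],[1,0,0,-0.18,0],[1,0,0,-0.26,0],[1,0,0,-0.34,0],[1,0,0,-0.4,0],[1,0,0,-0.4,0]]

```text
time_s: 49.15
tcp_pos: [0.4229, 0.1598, 0.2355]
eef_rot: [-179.9, 0.6, -137.2]
contact_force: [1.2, 0.5, 0.3]
gripper_width: 0.0005
gripper_force: 0.0
```

Call:
play_rows:
  rows:
    - [[0.5,0.1,-0.3,-0.05,0],[0.5,0.2,-0.6,-0.1,0],[0.5,0.2,-0.6,-0.1,0],[0.5,0.2,-0.6,-0.1,0],[0.5,0.2,-0.6,-0.1,0],[0.5,0.2,-0.6,-0.1,0],[0.5,0.2,-0.6,-0.1,0],[0.5,0.2,-0.6,-0.1,0]]

```text
time_s: 49.82
tcp_pos: [0.5512, -0.1331, 0.2788]
eef_rot: [180.0, -0.0, -137.3]
contact_force: [1.2, 0.7, 0.3]
gripper_width: 0.0427
gripper_force: 0.0
```

```bash
python3 - <<'E'
from h import *
s=r.get_state(); print(s['time_s'],s['tcp_pos'])
T=r.capture("top")[:,:,::-1]; S=r.capture("scene")[:,:,::-1]
cv2.imwrite("pics/t13.png",T); cv2.imwrite("pics/s13.png",S)
a=cv2.resize(T[110:320,80:470],(400,215)); a=np.vstack([a,cv2.resize(T[155:255,120:242],(400,328),interpolation=cv2.INTER_CUBIC)])
b=cv2.resize(S[60:270,60:420],(400,233)); b=np.vstack([b,cv2.resize(S[145:240,275:390],(375,310),interpolation=cv2.INTER_CUBIC)[:, :375] if False else cv2.resize(S[145:240,275:390],(400,310),interpolation=cv2.INTER_CUBIC)])
cv2.imwrite("pics/final.png",np.hstack([a,b]))
E
```

```text
49.8167 [ 0.5512 -0.1331  0.2788]
```

View pics/final.png

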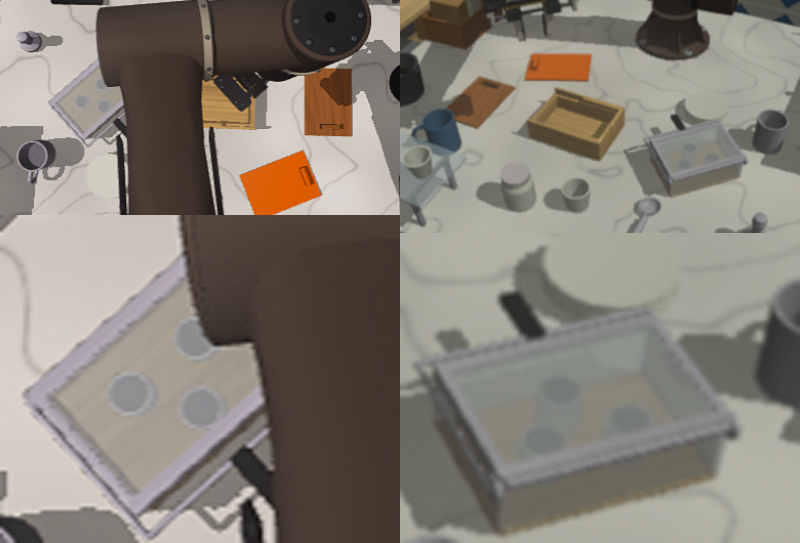

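The final pictures show the canister shut with three tins standing inside (top crop at (130,393), (200,338), (203,407)). The box is empty, the lid lies flat bar side up, and the other things are where they were. I'm handing the job in.

```bash
python3 -c "
from plant import r
print(r.close_job())"
```

```text
the job is handed in; nothing more can be done
None
```

The job is handed in, with no verdict returned: all three tins stand in the shut canister, the box lid lies flat bar side up beside the box, and it took about 50 s of the 210 s.

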